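# Clip the paint pens into their case

### The arm

A 6-joint arm with a two-finger parallel gripper is mounted at the origin on the work surface. World frame = base frame: x ahead of the robot, y to its left, z up, the work surface at z = 0. Lengths are in m, angles in degrees, forces in N, time in s.
With the tool pointing down it reaches from about 0.25 to 0.725 m from the base axis. Payload 9.7 kg.
Tool frame: the origin (TCP) lies at the very end of the fingers, on their centre line; the grasp point (between the pads) lies grasp_offset behind it (grasp_offset is the distance from the TCP to the grasp point, in m); z points along the fingers, y is the line along which they close (so a half turn about z gives the same grasp; the last joint's range is limited). The gripper opens to 85 mm and grips with 20 to 120 N. Pads are 22 mm wide; open, the fingers measure 114 mm over their backs; the gripper's body (76 mm by 85 mm) begins 54 mm behind the grasp point. The pads swing forward as they close: fully open they stand 13 mm farther back than shut.
Start: joints at [73.339, 4.979, 10.078, 95.1, 0, 90], TCP at [0.158, 0.527, 0.231] pointing down, gripper open.
Joint ranges: [-179.16, 179.16], [-48.56, 103.87], [-65.8, 70.77], [-126.05, 130.52], [-82.76, 87.17], [-180, 180]. Speed limits (degrees/s): [127.2, 127.2, 147.25, 180, 180, 180].

### API

Orientations are given as [roll, pitch, yaw] about the fixed x, y, z axes, in that order (R = Rz(yaw) Ry(pitch) Rx(roll)).
In Python, from workcell import get_obs, camera, calibration, job_done, recognise, cut_out, mark_of, grasp_offset gives the robot as it stands.
- The arm moves only by the tool servo_tool, never from a script. Its argument "moves" is a list of rows, each a list of 3 entries, a list of its own where there are three numbers: the turn, a rotation vector about the tool's x, y, z in degrees, then the shift along the tool's x, y, z in m, then the opening in per cent of the stroke, from 0 (shut) to 100 (fully open). In form: [[[ax, ay, az], [x, y, z], claw], ...]. A call has 1 to 12 rows; each row shifts and turns the commanded pose from where the row before left it, along the tool's axes as they then stand; what a row does not reach is not made up. A row lasts 1/10 s, in which the tool goes at most 50 mm and 8.59 degrees, less where a joint would pass 70% of its speed; a pose out of reach is approached as far as the arm can. A call is refused whole if a number of a shift passes 0.05 or a number of a turn 8.59, either way. A call with a gripper value outside its range is refused whole. The fingers move at their own pace and stop on an object; "force" is the grip in N (left out, the last holds). Time passes only in rows, so rows that do not move let the fingers close. It gives the time, the measured TCP pose, the force, the opening and the grip force at its end, in the units of the state.
- get_obs(): the state, without advancing time (a new reading comes with each control period).
- camera(name): name is "scene" or "top"; returns (picture, depth): 420x560x3 uint8, red, green, blue; 420x560 float32, m along the optical axis (not along the pixel's ray), 0 where there is no reading.
- calibration(name): a dict with "camera_matrix" (3x3 intrinsics, pixels), "R" (3x3) and "t" (3): a world point X has camera coordinates R X + t. Camera axes: x right, y down, z forward; pixel columns grow to the right and rows downward; lengths in m; the calibration is good to about 2 mm. A picture is of the moment at which its call begins. calibration takes no time and is no camera call.
- job_done(): hands the job in; it is judged then, once.
Trained networks look in the newest picture that a camera, given by its name, has taken for a name from the list of things; names that differ only in an ending like _2 or _b are one class to them, and where a whole thing is asked for, a point or a joint stands for the part that bears it (a point fixed in the world has none). Each returns a list of dicts, best first, with "score" (0 to 1); they miss things now and then, are a little off and sometimes report something else, mostly with a low value. They report only what shows in the picture. A call takes as long as a camera call. They do not tell look-alikes from the thing itself.
- recognise(name, camera): "xyz" ([x, y, z] in m, in the coordinates of the camera as it stood for that picture, good to about 4 mm: the middle of the surface that is visible of it).
- cut_out(name, camera): "mask" (420x560 bool, what is visible of it).
- mark_of(name, camera): "xyz" ([x, y, z] in m, in the coordinates of the camera as it stood for that picture, good to about 4 mm: a listed point, or the origin of a listed thing).
The state is a dict: "time": time; "q": joint angles; "qd": joint speeds; "joint_efforts": joint torques, N m; "ee_pos": TCP position; "tcp_rot": TCP orientation; "wrist_force": force on the tool from outside, world axes, zero at the start; "torque": the same for the moment, N m; "opening": finger opening in m; "grasp_force": force on a finger pad.
Only numpy, scipy, OpenCV 4.12 (cv2) and the standard library are available. Lean on these libraries where they do the work, as an engineer would, in place of code of your own. Each camera call takes 0.05 s, during which the arm holds its last target. There are 200 camera calls.

### The job

Pack the paint pens away: swing the pen case's cover up and right over past its balance point so that it stays fully open by itself with the hand off it, then press every pen on the mat down into a clip of its own in the case until it is fully home past the sprung jaw and about midway between the two long walls. When all are in with the cover still standing open, shut the cover completely; do not disturb the water bottle or the gold paint pot.

Things in the scene. Friction and masses are not known exactly. Their poses are not given: they have to be found in the camera images.
- case: Dark wooden pen case, fixed, 320 mm (its x) by 208 mm (its y); base board 8 mm thick; 8 mm walls at y = -100 and +100 mm rise to 60 mm; ends open. Origin at the centre of its underside. Five clips stand in a row along x; pens lie in them along y. Each clip is two forks, at y = -35 and +35 mm, 10 mm long in y; between the forks nothing is higher than 21 mm above the table: room for fingers.
- cover (a joint): Angle of the cover: 0 shut, 2.0 rad fully open on its stop. Red frame, clear pane, 320 x 198 x 8 mm, 0.3 kg, lying 64 to 72 mm above the table when shut. The handle side rises and goes over towards the case's +y. Damped hinge, no spring: below about 1.5 rad the cover sinks shut in a few seconds, beyond about 1.65 rad it sinks on to the open stop and stays.
- cover_hinge (a point): Middle of the hinge line, on the case at its y = +104 mm, 64 mm above the table; the hinge line is parallel to the case's x. Axes as the case's.
- cover_handle (a point): Centre of the brass handle bar, 14 mm diameter, 40 mm long, parallel to the hinge line, on a 12 mm wide stem at its middle; 222 mm from the hinge line, 24 mm beyond the cover's edge. Cover shut: at the case's y = -118 mm, 74 mm above the table; open: about 262 mm above it. Pinched by its two end faces from above it turns between the pads as the cover swings. Axes turn with the cover.
- slot0 (a point): Clip 1 of 5, at the case's x = -112 mm: the centre of a seated pen's axis, 36 mm above the table; axes as the case's, so the pen lies along y. Any pen fits any clip. Fork: flat seat 29.5 mm above the table, fixed prong on the -x side, red jaw leaning over the seat on the +x side; they flare, 30 degrees from upright, to a mouth about 22 mm wide 58 mm above the table.
- slot1 (a point): Clip 2 of 5, at the case's x = -56 mm: the centre of a seated pen's axis, 36 mm above the table; axes as the case's, so the pen lies along y. Any pen fits any clip.
- slot2 (a point): Clip 3 of 5, at the case's x = 0 mm: the centre of a seated pen's axis, 36 mm above the table; axes as the case's, so the pen lies along y. Any pen fits any clip.
- slot3 (a point): Clip 4 of 5, at the case's x = 56 mm: the centre of a seated pen's axis, 36 mm above the table; axes as the case's, so the pen lies along y. Any pen fits any clip.
- slot4 (a point): Clip 5 of 5, at the case's x = 112 mm: the centre of a seated pen's axis, 36 mm above the table; axes as the case's, so the pen lies along y. Any pen fits any clip.
- jaw0 (a joint): Red jaw of clip 1, one sprung part serving both forks, on a low pivot on the +x side; 0 at rest, positive as it is pushed aside (about 0.13 rad while a pen passes). A pen pushed straight down over the seat forces it aside by about 4 mm (some 5 to 10 N of push); it then snaps back over the pen.
- jaw1 (a joint): Red jaw of clip 2, one sprung part serving both forks, on a low pivot on the +x side; 0 at rest, positive as it is pushed aside (about 0.13 rad while a pen passes).
- jaw2 (a joint): Red jaw of clip 3, one sprung part serving both forks, on a low pivot on the +x side; 0 at rest, positive as it is pushed aside (about 0.13 rad while a pen passes).
- jaw3 (a joint): Red jaw of clip 4, one sprung part serving both forks, on a low pivot on the +x side; 0 at rest, positive as it is pushed aside (about 0.13 rad while a pen passes).
- jaw4 (a joint): Red jaw of clip 5, one sprung part serving both forks, on a low pivot on the +x side; 0 at rest, positive as it is pushed aside (about 0.13 rad while a pen passes).
- pen0: Paint pen 1 of up to 5 (gold barrel, 20 to 42 g); None when absent. Lies level. Barrel 13 mm diameter; black 15 mm square collars, 10 mm long, 60 to 70 mm from the centre at both ends (it rests on these, axis 7.5 mm above what it lies on). Total length 144 mm. Origin mid-barrel, x along the pen; either way round will do.
- pen1: Paint pen 2 of up to 5 (red barrel, 20 to 42 g); None when absent. Lies level. Barrel 13 mm diameter; black 15 mm square collars, 10 mm long, 60 to 70 mm from the centre at both ends (it rests on these, axis 7.5 mm above what it lies on). Total length 144 mm. Origin mid-barrel, x along the pen; either way round will do.
- pen2: Paint pen 3 of up to 5 (green barrel, 20 to 42 g); None when absent. Lies level. Barrel 13 mm diameter; black 15 mm square collars, 10 mm long, 60 to 70 mm from the centre at both ends (it rests on these, axis 7.5 mm above what it lies on). Total length 144 mm. Origin mid-barrel, x along the pen; either way round will do.
- pen3: Paint pen 4 of up to 5 (white barrel, 20 to 42 g); None when absent. Lies level. Barrel 13 mm diameter; black 15 mm square collars, 10 mm long, 60 to 70 mm from the centre at both ends (it rests on these, axis 7.5 mm above what it lies on). Total length 144 mm. Origin mid-barrel, x along the pen; either way round will do.
- pen4: Paint pen 5 of up to 5 (blue barrel, 20 to 42 g); None when absent. Lies level. Barrel 13 mm diameter; black 15 mm square collars, 10 mm long, 60 to 70 mm from the centre at both ends (it rests on these, axis 7.5 mm above what it lies on). Total length 144 mm. Origin mid-barrel, x along the pen; either way round will do.
- mat: Blue felt mat, 260 x 380 x 2 mm, fixed, on which the pens lie. Origin at the centre of its underside.
- water: Bystander: water bottle with a blue cap, 64 mm diameter, 200 mm high, loose. Origin at the centre of its underside. Leave it alone.
- goldpot: Bystander: squat gold paint pot, 52 mm diameter, 60 mm high, loose. Origin at the centre of its underside. Leave it alone.
There are look-alikes about, which are no part of the job. Of the things like the pen1, leave any that is orange; of the rest the smaller one is meant.

How it is judged (in metres and radians):
On the way, in this order (a step that is already met when the one before it is completed fails the run):
1. the cover stands fully open by itself, at rest, the hand away from its handle (value of joint cover above 1.88 rad and velocity of joint cover between -0.1 and 0.1 rad/s and distance between the grasp point and cover_handle above 0.07 m), for 0.3 s.
2. every pen is home in a clip, with the cover still open ((x of pen0 in the frame of slot0 between -0.005 and 0.005 m or x of pen0 in the frame of slot1 between -0.005 and 0.005 m or x of pen0 in the frame of slot2 between -0.005 and 0.005 m or x of pen0 in the frame of slot3 between -0.005 and 0.005 m or x of pen0 in the frame of slot4 between -0.005 and 0.005 m) and y of pen0 in the frame of slot0 between -0.018 and 0.018 m and z of pen0 in the frame of slot0 between -0.004 and 0.004 m and angle between the x axis of each of pen0, pen1, pen2, pen3, pen4 and the y axis of case, either way round below 0.08 rad and linear speed of each of pen0, pen1, pen2, pen3, pen4 below 0.03 m/s and (x of pen1 in the frame of slot0 between -0.005 and 0.005 m or x of pen1 in the frame of slot1 between -0.005 and 0.005 m or x of pen1 in the frame of slot2 between -0.005 and 0.005 m or x of pen1 in the frame of slot3 between -0.005 and 0.005 m or x of pen1 in the frame of slot4 between -0.005 and 0.005 m) and y of pen1 in the frame of slot0 between -0.018 and 0.018 m and z of pen1 in the frame of slot0 between -0.004 and 0.004 m and (x of pen2 in the frame of slot0 between -0.005 and 0.005 m or x of pen2 in the frame of slot1 between -0.005 and 0.005 m or x of pen2 in the frame of slot2 between -0.005 and 0.005 m or x of pen2 in the frame of slot3 between -0.005 and 0.005 m or x of pen2 in the frame of slot4 between -0.005 and 0.005 m) and y of pen2 in the frame of slot0 between -0.018 and 0.018 m and z of pen2 in the frame of slot0 between -0.004 and 0.004 m and (x of pen3 in the frame of slot0 between -0.005 and 0.005 m or x of pen3 in the frame of slot1 between -0.005 and 0.005 m or x of pen3 in the frame of slot2 between -0.005 and 0.005 m or x of pen3 in the frame of slot3 between -0.005 and 0.005 m or x of pen3 in the frame of slot4 between -0.005 and 0.005 m) and y of pen3 in the frame of slot0 between -0.018 and 0.018 m and z of pen3 in the frame of slot0 between -0.004 and 0.004 m and (x of pen4 in the frame of slot0 between -0.005 and 0.005 m or x of pen4 in the frame of slot1 between -0.005 and 0.005 m or x of pen4 in the frame of slot2 between -0.005 and 0.005 m or x of pen4 in the frame of slot3 between -0.005 and 0.005 m or x of pen4 in the frame of slot4 between -0.005 and 0.005 m) and y of pen4 in the frame of slot0 between -0.018 and 0.018 m and z of pen4 in the frame of slot0 between -0.004 and 0.004 m and value of joint cover above 1.8 rad), for 0.2 s.
At the end, for the whole second after the job is handed in: Every pen present sits home in a clip: its centre within 5 mm across, 18 mm along and 4 mm in height of the clip's seat point, within 0.08 rad of the clip's line, at rest; the cover is shut (below 0.06 rad) and at rest ((x of pen0 in the frame of slot0 between -0.005 and 0.005 m or x of pen0 in the frame of slot1 between -0.005 and 0.005 m or x of pen0 in the frame of slot2 between -0.005 and 0.005 m or x of pen0 in the frame of slot3 between -0.005 and 0.005 m or x of pen0 in the frame of slot4 between -0.005 and 0.005 m) and y of pen0 in the frame of slot0 between -0.018 and 0.018 m and z of pen0 in the frame of slot0 between -0.004 and 0.004 m and angle between the x axis of each of pen0, pen1, pen2, pen3, pen4 and the y axis of case, either way round below 0.08 rad and linear speed of each of pen0, pen1, pen2, pen3, pen4 below 0.03 m/s and (x of pen1 in the frame of slot0 between -0.005 and 0.005 m or x of pen1 in the frame of slot1 between -0.005 and 0.005 m or x of pen1 in the frame of slot2 between -0.005 and 0.005 m or x of pen1 in the frame of slot3 between -0.005 and 0.005 m or x of pen1 in the frame of slot4 between -0.005 and 0.005 m) and y of pen1 in the frame of slot0 between -0.018 and 0.018 m and z of pen1 in the frame of slot0 between -0.004 and 0.004 m and (x of pen2 in the frame of slot0 between -0.005 and 0.005 m or x of pen2 in the frame of slot1 between -0.005 and 0.005 m or x of pen2 in the frame of slot2 between -0.005 and 0.005 m or x of pen2 in the frame of slot3 between -0.005 and 0.005 m or x of pen2 in the frame of slot4 between -0.005 and 0.005 m) and y of pen2 in the frame of slot0 between -0.018 and 0.018 m and z of pen2 in the frame of slot0 between -0.004 and 0.004 m and (x of pen3 in the frame of slot0 between -0.005 and 0.005 m or x of pen3 in the frame of slot1 between -0.005 and 0.005 m or x of pen3 in the frame of slot2 between -0.005 and 0.005 m or x of pen3 in the frame of slot3 between -0.005 and 0.005 m or x of pen3 in the frame of slot4 between -0.005 and 0.005 m) and y of pen3 in the frame of slot0 between -0.018 and 0.018 m and z of pen3 in the frame of slot0 between -0.004 and 0.004 m and (x of pen4 in the frame of slot0 between -0.005 and 0.005 m or x of pen4 in the frame of slot1 between -0.005 and 0.005 m or x of pen4 in the frame of slot2 between -0.005 and 0.005 m or x of pen4 in the frame of slot3 between -0.005 and 0.005 m or x of pen4 in the frame of slot4 between -0.005 and 0.005 m) and y of pen4 in the frame of slot0 between -0.018 and 0.018 m and z of pen4 in the frame of slot0 between -0.004 and 0.004 m and value of joint cover below 0.06 rad and velocity of joint cover between -0.1 and 0.1 rad/s); the robot touches nothing.
It fails at once if the water bottle is moved more than 30 mm or tipped (distance of water from where it was at the start of the episode above 0.03 m or angle between water's own z axis and vertical above 0.5 rad).
It fails at once if the gold paint pot is moved more than 30 mm or tipped (distance of goldpot from where it was at the start of the episode above 0.03 m or angle between goldpot's own z axis and vertical above 0.5 rad).
Of pen0, pen1, pen2, pen3, pen4 only 3 to 5 are there at a start; the rules pass over those that are not, and their reading is None.
At some moment in a run one of pen0, pen1, pen2, pen3, pen4 may be knocked a few centimetres aside while the robot is not near it.
Once in a run the grip may slacken for a moment while it holds something.
It also fails if it takes over 210 s, if anything falls off the work surface, if the arm or the gripper's body presses on something with over 40 N, if the wrist force passes 120 N, or if a joint passes its speed limit or range.

## Working session

There is one attempt and no reset: what is moved stays moved. The work goes in short steps, Python scripts to look and compute and a tool call to move; the robot and the scene stay as the last step left them, time stands still between calls to the robot, and variables do not carry over. Pictures are saved under pics/ and viewed, at most 14 in all, crops included, and the job is handed in when it is done.

Besides the shell and the picture viewer there is one more tool, called as name(argument=value, ...), one argument or row to a line, values as JSON. servo_tool: Moves the arm, as the interface text tells. Its arguments: {"type":"object","properties":{"moves":{"type":"array"},"force":{"type":"number"}},"required":["moves"]}

```bash
mkdir -p pics
cat > h.py <<'E'
import numpy as np, cv2
from workcell import *
def snap(n,f=None):
    p,d=camera(n)
    if f: cv2.imwrite('pics/'+f,p[:,:,::-1])
    return p,d
def toW(n,x):
    c=calibration(n); return np.array(c['R']).T@(np.array(x)-np.array(c['t']))
def proj(n,X):
    c=calibration(n); k=np.array(c['camera_matrix'])@(np.array(c['R'])@np.array(X)+c['t']); return (k[:2]/k[2]).round(0)
def maskpts(n,m,d):
    c=calibration(n); K=np.array(c['camera_matrix']); v,u=np.nonzero(m&(d>0)); z=d[v,u]
    P=np.stack([(u-K[0,2])*z/K[0,0],(v-K[1,2])*z/K[1,1],z],1)
    return (P-np.array(c['t']))@np.array(c['R'])
E
python3 - <<'E'
from h import *
print(get_obs(), grasp_offset if not callable(grasp_offset) else grasp_offset())
for n in ['top','scene']:
    p,d=snap(n,n+'0.png')
    for t in ['case','cover_hinge','cover_handle','slot0','slot2','slot4','pen0','pen1','pen2','pen3','pen4','water','goldpot','mat']:
        for r in mark_of(t,n)[:4]:
            X=toW(n,r['xyz']); print(n,t,round(r['score'],2),X.round(4),proj(n,X))
E
```

```text
{'time': 0.0, 'q': array([ 7.33374548e+01,  5.01104326e+00,  1.00348912e+01,  9.50995499e+01,
       -2.96560084e-04,  9.00018489e+01]), 'qd': array([-0.03864378,  0.03942127,  0.02265946,  0.01309946,  0.01086147,
        0.02487823]), 'joint_efforts': array([-2.07736848e-03, -5.20388103e+01,  4.64807260e+01,  1.60063215e-02,
       -1.00041616e-04, -9.69421983e-07]), 'ee_pos': array([0.15764027, 0.52668791, 0.23058753]), 'tcp_rot': array([-1.79924298e+02,  2.99002717e-04,  1.63335606e+02]), 'wrist_force': array([0.6251754 , 0.37064325, 0.05962672]), 'torque': array([ 0.00600395,  0.01910604, -0.01266189]), 'grasp_force': 0.0, 'opening': 0.08548099156419907} 0.0187
top case 0.77 [ 0.5573  0.1785 -0.0041] [155. 188.]
top case 0.38 [ 0.5372 -0.2452  0.0096] [320. 188.]
top cover_hinge 0.91 [0.536  0.2731 0.0583] [109. 192.]
top cover_handle 0.91 [0.5837 0.0562 0.0762] [197. 168.]
top slot0 0.98 [0.6691 0.1917 0.0385] [146. 142.]
top slot0 0.96 [0.6192 0.1863 0.0336] [148. 161.]
top slot0 0.93 [0.4484 0.1568 0.0372] [159. 227.]
top slot0 0.86 [0.5592 0.177  0.0389] [151. 184.]
top slot
[... 3194 characters left out ...]
ene pen2 0.58 [ 0.1844 -0.3083  0.01  ] [209. 172.]
scene pen3 0.8 [ 0.612  -0.5939  0.0099] [119. 289.]
scene pen3 0.78 [ 0.5498 -0.3178  0.0087] [223. 253.]
scene pen3 0.58 [ 0.5383 -0.2422  0.01  ] [249. 246.]
scene pen3 0.58 [ 0.1844 -0.3083  0.01  ] [209. 172.]
scene pen4 0.8 [ 0.612  -0.5939  0.0099] [119. 289.]
scene pen4 0.78 [ 0.5498 -0.3178  0.0087] [223. 253.]
scene pen4 0.58 [ 0.5383 -0.2422  0.01  ] [249. 246.]
scene pen4 0.58 [ 0.1844 -0.3083  0.01  ] [209. 172.]
scene water 0.98 [ 0.7363 -0.0493 -0.0022] [337. 292.]
scene goldpot 0.95 [ 0.7538 -0.2564  0.0026] [260. 312.]
scene goldpot 0.56 [0.6677 0.1978 0.0371] [416. 247.]
scene mat 0.57 [ 0.5128 -0.2479  0.0006] [245. 242.]
```

View pics/top0.png

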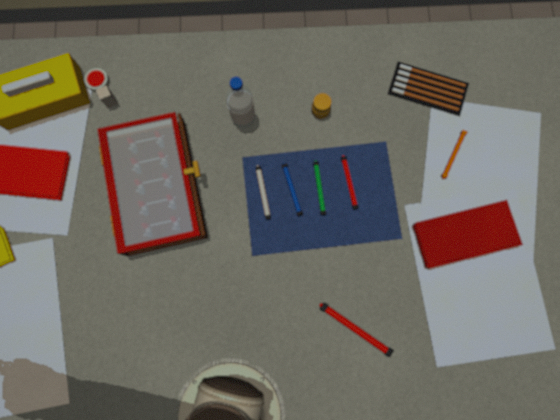

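View pics/scene0.png

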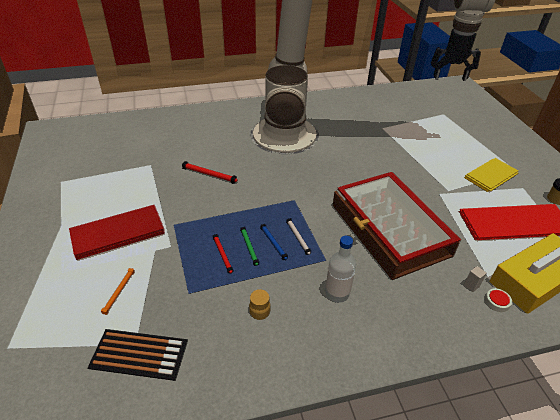

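The top view shows, as candidates for "pen": white (262,192), blue (292,190), green (320,188) and small red (349,182) on the mat. The big red (356,329) and the orange (455,155) are look-alikes, as are the brushes in the black box (428,88). There is no gold pen. The cover is shut with its handle at (193,169). Next I fit exact poses.

```bash
cat > fit.py <<'E'
from h import *
def pens(n='top'):
    p,d=snap(n); out={}
    ms=[c['mask'] for c in cut_out('pen1',n)]
    for m in ms:
        P=maskpts(n,m,d)
        if len(P)<40: continue
        med=np.median(P,0); P=P[np.linalg.norm(P[:,:2]-med[:2],axis=1)<0.09]
        r=cv2.minAreaRect((P[:,:2]*1000).astype(np.float32))
        _,_,V=np.linalg.svd(P[:,:2]-P[:,:2].mean(0)); a=np.degrees(np.arctan2(V[0,1],V[0,0]))%180
        v,u=np.nonzero(m); col=np.median(p[v,u],0)
        print(n,'c',(np.array(r[0])/1000).round(4),'z',np.percentile(P[:,2],90).round(4),'size',np.round(r[1],0),'yaw',a.round(1),'rgb',col,'n',len(P))
def caserect(n='top'):
    p,d=snap(n)
    for nm in ['cover_handle','case']:
      for c in cut_out(nm,n)[:2]:
        P=maskpts(n,c['mask'],d); Q=P[(P[:,2]>0.055)&(P[:,2]<0.085)]
        if len(Q)<100: continue
        r=cv2.minAreaRect((Q[:,:2]*1000).astype(np.float32)); print(n,nm,r,len(Q))
    # red cover pixels near case
    hsv=cv2.cvtColor(p,cv2.COLOR_RGB2HSV); red=((hsv[...,0]<8)|(hsv[...,0]>172))&(hsv[...,1]>150)&(hsv[...,2]>60)
    P=maskpts(n,red,d); P=P[(P[:,2]>0.062)&(P[:,2]<0.082)&(np.hypot(P[:,0]-.557,P[:,1]-.178)<.22)]
    r=cv2.minAreaRect((P[:,:2]*1000).astype(np.float32)); print(n,'red',r,len(P),np.median(P[:,2]))
    yel=(hsv[...,0]>14)&(hsv[...,0]<32)&(hsv[...,1]>130)
    P=maskpts(n,yel,d); P=P[(np.hypot(P[:,0]-.583,P[:,1]-.058)<.04)&(P[:,2]>.04)]
    print(n,'handle',P.mean(0),np.median(P,0),P.min(0),P.max(0),len(P))
E
python3 - <<'E'
from fit import *
for n in ['top','scene']: pens(n); caserect(n)
p,d=snap('top'); cv2.imwrite('pics/crop1.png',cv2.resize(p[100:270,90:390,::-1],None,fx=2.6,fy=2.6))
E
```

```text
top c [ 0.5342 -0.0979] z 0.0183 size [144.  15.] yaw 9.5 rgb [133. 129. 119.] n 290
top c [ 0.1831 -0.3108] z 0.0217 size [180.  21.] yaw 52.8 rgb [144.  26.  17.] n 544
top c [ 0.5491 -0.3211] z 0.0178 size [139.  17.] yaw 9.1 rgb [136.  26.  30.] n 291
top c [ 0.6123 -0.594 ] z 0.0162 size [ 15. 142.] yaw 150.9 rgb [150.  86.  42.] n 270
top c [ 0.538  -0.2433] z 0.0178 size [139.  14.] yaw 4.9 rgb [ 23. 111.  48.] n 233
top c [ 0.5377 -0.1721] z 0.0179 size [141.  14.] yaw 14.6 rgb [ 25.  59. 110.] n 254
top c [0.552  0.1708] z 0.0725 size [179. 178.] yaw 91.7 rgb [119. 115. 112.] n 4197
top cover_handle ((563.020263671875, 166.30917358398438), (321.7829284667969, 230.8546142578125), 10.541651725769043) 10459
top case ((563.7542724609375, 167.1690673828125), (324.080322265625, 233.76199340820312), 10.344707489013672) 11064
top red ((559.9133911132812, 177.91522216796875), (320.0744934082031, 199.7659149169922), 10.476241111755371) 2175 0.07171741962703139
top handle [0.58047151 0.06686815 0.07546076] [0.57935727 0.06497173 0.07651466] [0.55576772 0.05059854 0.04360519] [0.6131137
[... 398 characters left out ...]
098 -0.5981] z 0.0151 size [ 24. 143.] yaw 150.6 rgb [185.  85.  15.] n 292
scene c [ 0.5333 -0.0954] z 0.0182 size [143.  20.] yaw 8.8 rgb [164. 148. 135.] n 199
scene cover_handle ((561.0806884765625, 166.07546997070312), (324.1611633300781, 232.7389373779297), 10.297311782836914) 5575
scene case ((559.9469604492188, 165.9019012451172), (326.9320373535156, 232.68002319335938), 10.124506950378418) 5953
scene red ((558.5472412109375, 180.08712768554688), (324.6641845703125, 201.28233337402344), 10.60507583618164) 1411 0.07231693055731604
scene handle [0.58245829 0.0648007  0.07543618] [0.58171382 0.0613239  0.07684559] [0.55124643 0.04973081 0.04514054] [0.60745513 0.08945668 0.08278429] 109
```

View pics/crop1.png

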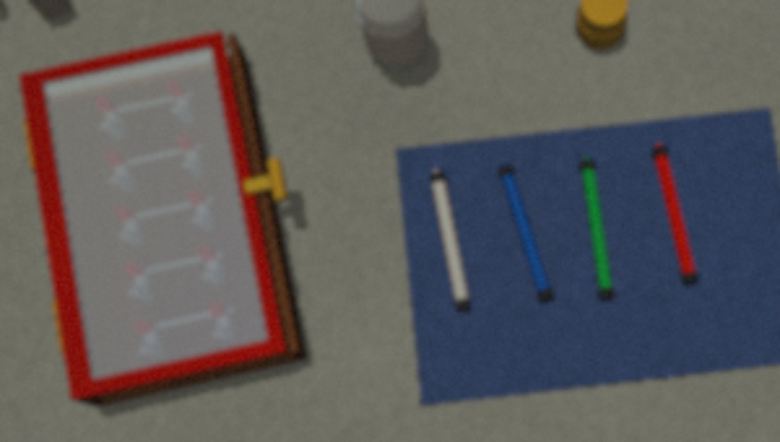

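The close crop confirms four pens on the mat (white, blue, green, small red). The case is at yaw 10.45° with origin about (0.5604, 0.1736), and the handle is at crop (277,180). I turn the tool, then go above the handle.

servo_tool(
  moves=[
    [[0,0,7.86],[0,0,0],100],
    [[0,0,7.86],[0,0,0],100],
    [[0,0,7.86],[0,0,0],100],
    [[0,0,7.86],[0,0,0],100],
    [[0,0,7.86],[0,0,0],100],
    [[0,0,7.86],[0,0,0],100],
    [[0,0,7.86],[0,0,0],100],
    [[0,0,7.86],[0,0,0],100],
  ],
  force=40,
)

```text
time: 2.85
ee_pos: [0.1577, 0.5269, 0.2313]
tcp_rot: [180.0, 0.0, 100.1]
wrist_force: [0.8, 0.1, -0.4]
opening: 0.0852
grasp_force: 0.0
```

servo_tool(
  moves=[
    [[0,0,0],[-0.0385,0.0237,0],90],
    [[0,0,0],[-0.0385,0.0237,0],90],
    [[0,0,0],[-0.0385,0.0237,0],90],
    [[0,0,0],[-0.0385,0.0237,0],90],
    [[0,0,0],[-0.0385,0.0237,0],90],
    [[0,0,0],[-0.0385,0.0237,0],90],
    [[0,0,0],[-0.0385,0.0237,0],90],
    [[0,0,0],[-0.0385,0.0237,0],90],
    [[0,0,0],[-0.0385,0.0237,0],90],
    [[0,0,0],[-0.0385,0.0237,0],90],
    [[0,0,0],[-0.0385,0.0237,0],90],
    [[0,0,0],[-0.0385,0.0237,0],90],
  ],
)

```text
time: 4.05
ee_pos: [0.5223, 0.1225, 0.2315]
tcp_rot: [180.0, -0.0, 100.4]
wrist_force: [1.2, 0.9, -0.5]
opening: 0.0768
grasp_force: 0.0
```

servo_tool(
  moves=[
    [[0,0,0],[-0.0385,0.0237,0],90],
    [[0,0,0],[-0.0385,0.0237,0],90],
    [[0,0,0],[0,0,0.04],90],
    [[0,0,0],[0,0,0.04],90],
    [[0,0,0],[0,0,0],90],
  ],
)

```text
time: 4.55
ee_pos: [0.5792, 0.0564, 0.1453]
tcp_rot: [-179.5, -0.0, 100.4]
wrist_force: [0.5, 0.6, -0.4]
opening: 0.0769
grasp_force: 0.0
```

```bash
cat >> h.py <<'E'
O=np.array([.5604,.1736]); PSI=np.radians(10.45)
EX=np.array([np.cos(PSI),np.sin(PSI)]); EY=np.array([-np.sin(PSI),np.cos(PSI)])
def cw(x,y): return O+x*EX+y*EY
def go(xy,z,yaw):
    o=get_obs(); p=o['ee_pos']; r=np.array(o['tcp_rot']); y=np.radians(r[2])
    d=np.array([xy[0],xy[1],z])-p
    f=lambda y:np.round([d[0]*np.cos(y)+d[1]*np.sin(y),d[0]*np.sin(y)-d[1]*np.cos(y),-d[2]],4)
    t=(r[2]-yaw+180)%360-180
    print('t',round(o['time'],1),'pos',p.round(4),'rot',r.round(1),'q',o['q'].round(0),'F',o['wrist_force'].round(1),'op',round(o['opening'],4),'gf',round(o['grasp_force'],1))
    print(' turn z',round(t,2),'shift now',f(y),'shift after turn',f(np.radians(yaw)))
E
python3 - <<'E'
from h import *
go(cw(0,-.118),.065,100.45)
p,d=snap('top'); cv2.imwrite('pics/h1.png',cv2.resize(p[100:270,90:290,::-1],None,fx=3,fy=3))
E
```

```text
t 4.5 pos [0.5792 0.0564 0.1453] rot [-179.5   -0.   100.4] q [ 6.  9.  5. 87.  0. 85.] F [ 0.5  0.6 -0.4] op 0.0769 gf 0.0
 turn z -0.04 shift now [0.0007 0.0027 0.0803] shift after turn [0.0007 0.0027 0.0803]
```

View pics/h1.png

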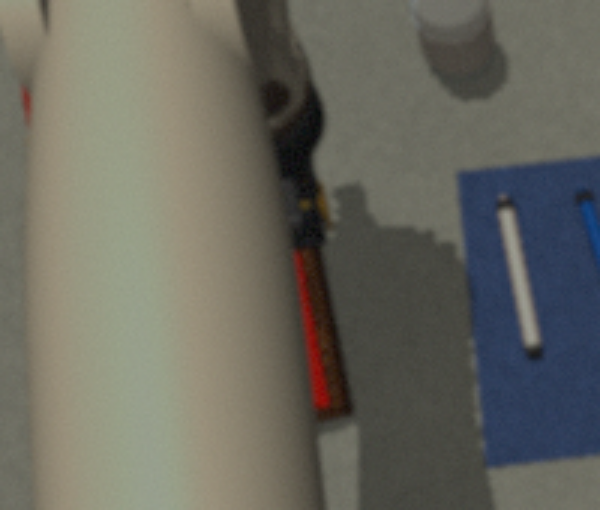

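The view is mostly blocked by the arm, but the fingers straddle the handle (312,205) along the hinge direction. I descend and pinch.

servo_tool(
  moves=[
    [[0,0,0],[0.001,0.003,0.03],90],
    [[0,0,0],[0,0,0.03],90],
    [[0,0,0],[0,0,0.02],90],
    [[0,0,0],[0,0,0],30],
    [[0,0,0],[0,0,0],30],
    [[0,0,0],[0,0,0],30],
    [[0,0,0],[0,0,0],30],
    [[0,0,0],[0,0,0],30],
    [[0,0,0],[0,0,0],30],
  ],
  force=40,
)

```text
time: 5.5
ee_pos: [0.5817, 0.0582, 0.0749]
tcp_rot: [-179.8, 0.0, 100.5]
wrist_force: [-23.4, -3.1, 18.4]
opening: 0.0379
grasp_force: 38.2
```

Run:
```python
from h import *
go(cw(0,-.118),.065,100.45)
# arc offsets for handle, tool axes (x=case y, z=-world z)
r0=np.array([-.222,.010]); th=np.linspace(0,1.85,19)
p=np.array([[r0[0]*np.cos(t)+r0[1]*np.sin(t),-r0[0]*np.sin(t)+r0[1]*np.cos(t)] for t in th])
print(np.c_[np.diff(p[:,0]),-np.diff(p[:,1])].round(4).tolist()); print(p[-1]-p[0])
```

```text
t 5.5 pos [0.5817 0.0582 0.0749] rot [-179.8    0.   100.5] q [ 6. 10. -2. 79. -0. 85.] F [-23.4  -3.1  18.4] op 0.0379 gf 38.2
 turn z 0.01 shift now [-0.0007 -0.      0.0099] shift after turn [-0.0007 -0.      0.0099]
[[0.0022, -0.0227], [0.0045, -0.0224], [0.0068, -0.0218], [0.009, -0.021], [0.0111, -0.02], [0.0131, -0.0187], [0.0149, -0.0173], [0.0166, -0.0156], [0.0181, -0.0139], [0.0195, -0.0119], [0.0206, -0.0099], [0.0215, -0.0077], [0.0222, -0.0055], [0.0226, -0.0031], [0.0228, -0.0008], [0.0228, 0.0015], [0.0225, 0.0039], [0.022, 0.0062]]
[0.29279379 0.20064719]
```

Run:
```python
from h import *
p,d=snap('scene'); go(cw(0,-.118),.065,100.45)
u,v=proj('scene',[.582,.058,.08]).astype(int); print(u,v)
cv2.imwrite('pics/h2.png',cv2.resize(p[v-70:v+50,u-70:u+90,::-1],None,fx=5,fy=5,interpolation=cv2.INTER_CUBIC))
```

```text
t 5.5 pos [0.5817 0.0582 0.075 ] rot [-179.8    0.   100.5] q [ 6. 10. -2. 79. -0. 85.] F [-23.8  -3.6  18.5] op 0.038 gf 38.2
 turn z 0.01 shift now [-0.0007 -0.      0.01  ] shift after turn [-0.0007 -0.      0.01  ]
359 222
```

View pics/h2.png

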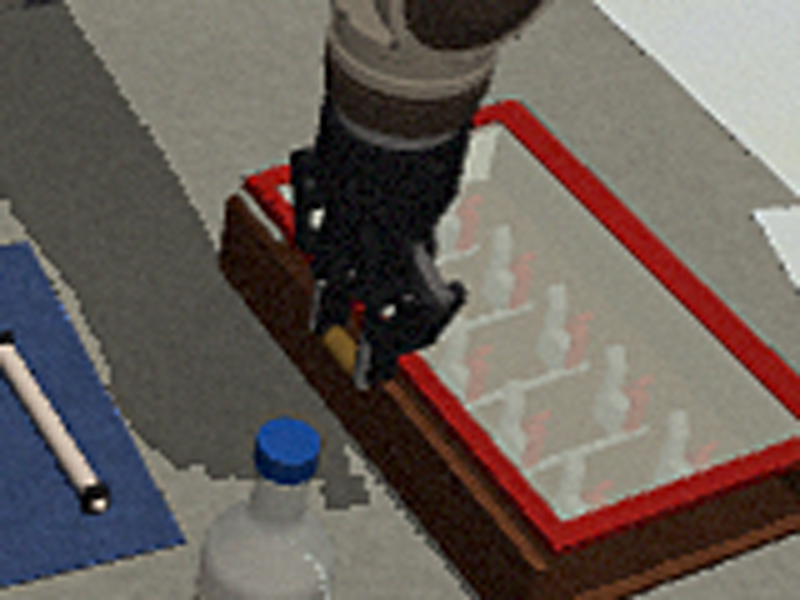

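The pads hold the bar by its ends, but about 10 mm higher than commanded. I open a little to see whether something stops the fingers.

servo_tool(
  moves=[
    [[0,0,0],[0,0,0],65],
    [[0,0,0],[0,0,0],65],
    [[0,0,0],[0,0,0],65],
    [[0,0,0],[0,0,0],65],
  ],
)

```text
time: 5.95
ee_pos: [0.5852, 0.0587, 0.0722]
tcp_rot: [179.9, 0.0, 100.5]
wrist_force: [-0.2, -0.5, -0.5]
opening: 0.0555
grasp_force: 0.0
```

servo_tool(
  moves=[
    [[0,0,0],[0,-0.0035,0.008],65],
    [[0,0,0],[0,0,0],65],
    [[0,0,0],[0,0,0],65],
    [[0,0,0],[0,0,0],65],
    [[0,0,0],[0,0,0],30],
    [[0,0,0],[0,0,0],30],
    [[0,0,0],[0,0,0],30],
    [[0,0,0],[0,0,0],30],
  ],
)

```text
time: 6.75
ee_pos: [0.5813, 0.058, 0.0636]
tcp_rot: [180.0, 0.0, 100.5]
wrist_force: [-1.8, -0.0, 3.9]
opening: 0.0385
grasp_force: 40.6
```

Clean pinch: 0.0636 with small forces. Now I swing it along the arc.

servo_tool(
  moves=[
    [[0,0,0],[0.0022,0,-0.0227],30],
    [[0,0,0],[0.0045,0,-0.0224],30],
    [[0,0,0],[0.0068,0,-0.0218],30],
    [[0,0,0],[0.009,0,-0.021],30],
    [[0,0,0],[0.0111,0,-0.02],30],
    [[0,0,0],[0.0131,0,-0.0187],30],
    [[0,0,0],[0.0149,0,-0.0173],30],
    [[0,0,0],[0.0166,0,-0.0156],30],
    [[0,0,0],[0.0181,0,-0.0139],30],
  ],
  force=40,
)

```text
time: 7.65
ee_pos: [0.5635, 0.1532, 0.2364]
tcp_rot: [-179.9, 0.0, 100.4]
wrist_force: [2.6, 2.7, -6.4]
opening: 0.0388
grasp_force: 41.0
```

servo_tool(
  moves=[
    [[0,0,0],[0.0195,0,-0.0119],30],
    [[0,0,0],[0.0206,0,-0.0099],30],
    [[0,0,0],[0.0215,0,-0.0077],30],
    [[0,0,0],[0.0222,0,-0.0055],30],
    [[0,0,0],[0.0226,0,-0.0031],30],
    [[0,0,0],[0.0228,0,-0.0008],30],
    [[0,0,0],[0.0228,0,0.0015],30],
    [[0,0,0],[0.0225,0,0.0039],30],
    [[0,0,0],[0.022,0,0.0062],30],
    [[0,0,0],[0,0,0],30],
    [[0,0,0],[0,0,0],30],
  ],
)

```text
time: 8.75
ee_pos: [0.5277, 0.3473, 0.2653]
tcp_rot: [179.9, -0.1, 100.6]
wrist_force: [-3.4, 1.4, 8.7]
opening: 0.0386
grasp_force: 39.6
```

Run:
```python
from h import *
go(cw(0,.1748),.264,100.45)
p,d=snap('scene','s3.png')
for r in mark_of('cover_handle','scene')[:3]: print(r['score'],toW('scene',r['xyz']))
```

```text
t 8.8 pos [0.5277 0.3473 0.2653] rot [ 1.799e+02 -1.000e-01  1.006e+02] q [ 33.  18.  29. 101.   0. 113.] F [-3.4  1.4  8.7] op 0.0386 gf 39.6
 turn z 0.11 shift now [-0.002   0.0006  0.0013] shift after turn [-0.002   0.0006  0.0013]
0.68 [0.52792978 0.33544874 0.27448261]
0.38 [ 0.75252638 -0.25720782  0.00537306]
```

View pics/s3.png

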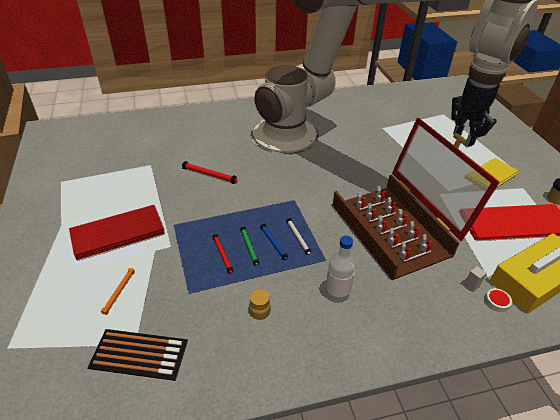

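The cover stands at about 1.85 rad with the gripper still on its handle (463,135). I release it and rise clear.

servo_tool(
  moves=[
    [[0,0,0],[0,0,0],75],
    [[0,0,0],[0,0,0],75],
    [[0,0,0],[0,0,0],75],
    [[0,0,0],[0,0,-0.02],75],
    [[0,0,0],[0,0,-0.04],75],
    [[0,0,0],[0,0,-0.04],75],
    [[0,0,0],[-0.04,0,0],75],
    [[0,0,0],[-0.045,0,0],75],
    [[0,0,0],[-0.045,0,0],75],
    [[0,0,0],[-0.045,0,0],75],
    [[0,0,0],[-0.045,0,0],75],
    [[0,0,0],[-0.045,0,0],75],
  ],
)

```text
time: 10.05
ee_pos: [0.5762, 0.0834, 0.3638]
tcp_rot: [-180.0, 0.0, 100.5]
wrist_force: [0.6, -0.2, 0.3]
opening: 0.0639
grasp_force: 0.0
```

servo_tool(
  moves=[
    [[0,0,0],[-0.045,0,0],70],
    [[0,0,0],[-0.045,0,0],70],
    [[0,0,0],[-0.045,0,0],70],
    [[0,0,0],[-0.045,0,0],70],
    [[0,0,0],[0,0,0.04],70],
    [[0,0,0],[0,0,0.04],70],
    [[0,0,0],[0,0,0.04],70],
    [[0,0,0],[0,0,0],70],
  ],
)

```text
time: 10.85
ee_pos: [0.606, -0.0916, 0.2366]
tcp_rot: [-179.3, -0.2, 100.4]
wrist_force: [0.1, 0.1, -0.5]
opening: 0.0595
grasp_force: 0.0
```

```bash
cat > cov.py <<'E'
from h import *
def ctop(n='scene',f=None):
    p,d=snap(n,f)
    for c in cut_out('cover_handle',n)[:1]:
        P=maskpts(n,c['mask'],d); P=P[np.abs(P[:,2]-.15)<.14]
        q=np.c_[(P[:,:2]-O)@EY-.104,P[:,2]-.064]; q=q[q[:,1]>.05]
        a=np.arctan2(q[:,1],-q[:,0]); print('cover ang',np.median(a).round(3),len(q))
E
python3 - <<'E'
from cov import *
from fit import pens
ctop(f='s4.png'); pens('top'); pens('scene')
go((.5338,-.0967),.006,9.2)
E
```

```text
cover ang 2.026 5330
top c [ 0.186  -0.3088] z 0.0215 size [179.  22.] yaw 52.9 rgb [139.  30.  23.] n 647
top c [ 0.552  -0.3209] z 0.0178 size [145.  18.] yaw 8.9 rgb [130.  28.  34.] n 323
top c [ 0.537  -0.1729] z 0.0179 size [138.  15.] yaw 14.8 rgb [19. 40. 72.] n 292
top c [ 0.5409 -0.2424] z 0.0179 size [147.  15.] yaw 4.6 rgb [ 25. 105.  51.] n 299
top c [ 0.5114 -0.1019] z 0.0187 size [98. 14.] yaw 7.0 rgb [90. 85. 78.] n 185
top c [ 0.6111 -0.5935] z 0.0163 size [ 12. 137.] yaw 150.9 rgb [153.  85.  23.] n 207
scene c [ 0.5364 -0.1721] z 0.0175 size [145.  22.] yaw 14.2 rgb [16. 39. 82.] n 202
scene c [ 0.5248 -0.0954] z 0.0174 size [159.  23.] yaw 7.7 rgb [113.  102.5  94. ] n 239
scene c [ 0.1787 -0.303 ] z 0.0215 size [179.  41.] yaw 52.6 rgb [165.  23.  18.] n 271
scene c [ 0.7296 -0.0636] z 0.1863 size [97. 56.] yaw 55.5 rgb [120. 114. 108.] n 1425
scene c [ 0.6114 -0.594 ] z 0.0145 size [ 15. 143.] yaw 150.7 rgb [206.  95.  17.] n 261
scene c [ 0.5393 -0.2389] z 0.0177 size [139.  20.] yaw 5.2 rgb [ 39.  135.5  59. ] n 186
scene c [ 0.5505 -0.3177] z 0.0174 size [142.  16.] yaw 8.8 rgb [188.   26.5  22. ] n 198
scene c [0.5606 0.1957] z 0.051 size [ 34. 127.] yaw 103.3 rgb [111.   24.   19.5] n 111
t 11.2 pos [ 0.6099 -0.0917  0.2471] rot [1.797e+02 1.000e-01 1.005e+02] q [-9. 15. 23. 98.  0. 71.] F [-0.3  0.1 -0.3] op 0.0598 gf 0.0
 turn z 91.27 shift now [ 0.0089 -0.0758  0.2411] shift after turn [-0.076  -0.0073  0.2411]
```

The cover has settled at about 2.0 rad. Now the white pen.

servo_tool(
  moves=[
    [[0,0,8.3],[0,0,0],60],
    [[0,0,8.3],[0,0,0],60],
    [[0,0,8.3],[0,0,0],60],
    [[0,0,8.3],[0,0,0],60],
    [[0,0,8.3],[0,0,0],60],
    [[0,0,8.3],[0,0,0],60],
    [[0,0,8.3],[0,0,0],60],
    [[0,0,8.3],[0,0,0],60],
    [[0,0,8.3],[0,0,0],60],
    [[0,0,8.3],[0,0,0],60],
    [[0,0,8.3],[0,0,0],60],
  ],
)

```text
time: 12.25
ee_pos: [0.6096, -0.0917, 0.246]
tcp_rot: [179.9, -0.2, 8.8]
wrist_force: [0.4, 0.8, -0.7]
opening: 0.0515
grasp_force: 0.0
```

servo_tool(
  moves=[
    [[0,0,0],[-0.038,-0.0035,0.03],60],
    [[0,0,0],[-0.038,-0.0035,0.03],60],
    [[0,0,0],[0,0,0.045],60],
    [[0,0,0],[0,0,0.045],60],
    [[0,0,0],[0,0,0.03],60],
    [[0,0,0],[0,0,0],60],
    [[0,0,0],[0,0,0],60],
    [[0,0,0],[0,0,0],60],
  ],
)

```text
time: 13.05
ee_pos: [0.5351, -0.0971, 0.0676]
tcp_rot: [179.9, -0.2, 9.2]
wrist_force: [-0.0, 0.2, 0.2]
opening: 0.0514
grasp_force: 0.0
```

Run:
```python
from h import *
go((.5338,-.0967),.006,9.2)
```

```text
t 13.1 pos [ 0.5351 -0.0971  0.0676] rot [179.9  -0.2   9.2] q [-10.   4.  -9.  77.   0. 161.] F [-0.   0.2  0.2] op 0.0514 gf 0.0
 turn z -0.03 shift now [-0.0012 -0.0006  0.0616] shift after turn [-0.0012 -0.0006  0.0616]
```

servo_tool(
  moves=[
    [[0,0,0],[-0.001,-0.0005,0.03],60],
    [[0,0,0],[0,0,0.025],60],
    [[0,0,0],[0,0,0.007],60],
    [[0,0,0],[0,0,0],60],
    [[0,0,0],[0,0,0],60],
    [[0,0,0],[0,0,0],5],
    [[0,0,0],[0,0,0],5],
    [[0,0,0],[0,0,0],5],
    [[0,0,0],[0,0,0],5],
    [[0,0,0],[0,0,0],5],
    [[0,0,0],[0,0,0],5],
  ],
  force=60,
)

```text
time: 14.15
ee_pos: [0.5328, -0.0966, 0.0036]
tcp_rot: [180.0, -0.1, 9.2]
wrist_force: [-0.6, -0.6, 5.2]
opening: 0.0107
grasp_force: 58.6
```

servo_tool(
  moves=[
    [[0,0,0],[0,0,-0.03],5],
    [[0,0,0],[0,0,-0.045],5],
    [[0,0,0],[0,0,-0.045],5],
    [[0,0,0],[0,0,0],5],
    [[0,0,0],[0,0,0],5],
  ],
)

```text
time: 14.65
ee_pos: [0.5329, -0.0966, 0.1236]
tcp_rot: [180.0, -0.1, 9.2]
wrist_force: [-0.9, -0.4, -0.5]
opening: 0.0103
grasp_force: 58.8
```

Run:
```python
from h import *
go(cw(.056,0),.10,100.45); print(cw(.056,0))
```

```text
t 14.7 pos [ 0.5329 -0.0966  0.1236] rot [ 1.8e+02 -1.0e-01  9.2e+00] q [-10.   3.  -4.  83.   0. 161.] F [-0.9 -0.4 -0.5] op 0.0103 gf 58.8
 turn z -91.29 shift now [ 0.1262 -0.2637  0.0236] shift after turn [0.2607 0.1321 0.0236]
[0.61547116 0.18375713]
```

servo_tool(
  moves=[
    [[0,0,-8.3],[0,0,0],5],
    [[0,0,-8.3],[0,0,0],5],
    [[0,0,-8.3],[0,0,0],5],
    [[0,0,-8.3],[0,0,0],5],
    [[0,0,-8.3],[0,0,0],5],
    [[0,0,-8.3],[0,0,0],5],
    [[0,0,-8.3],[0,0,0],5],
    [[0,0,-8.3],[0,0,0],5],
    [[0,0,-8.3],[0,0,0],5],
    [[0,0,-8.3],[0,0,0],5],
    [[0,0,-8.3],[0,0,0],5],
  ],
)

```text
time: 15.75
ee_pos: [0.5314, -0.0964, 0.1205]
tcp_rot: [-179.8, -0.1, 100.8]
wrist_force: [0.0, 0.2, 0.0]
opening: 0.0105
grasp_force: 58.7
```

servo_tool(
  moves=[
    [[0,0,0],[0.037,0.019,0],5],
    [[0,0,0],[0.037,0.019,0],5],
    [[0,0,0],[0.037,0.019,0],5],
    [[0,0,0],[0.037,0.019,0],5],
    [[0,0,0],[0.037,0.019,0],5],
    [[0,0,0],[0.037,0.019,0],5],
    [[0,0,0],[0.037,0.018,0],5],
    [[0,0,0],[0,0,0],5],
    [[0,0,0],[0,0,0],5],
    [[0,0,0],[0,0,0],5],
  ],
)

```text
time: 16.75
ee_pos: [0.6144, 0.1813, 0.1214]
tcp_rot: [-179.9, 0.0, 100.4]
wrist_force: [0.1, -0.4, -0.5]
opening: 0.0107
grasp_force: 58.8
```

Run:
```python
from h import *
from cov import ctop
go(cw(.056,0),.10,100.45)
p,d=snap('scene')
# clip positions: marks from scene+top
for r in mark_of('slot0','scene'):
    X=toW('scene',r['xyz']); print(round(r['score'],2),((X[:2]-O)@EX).round(4),((X[:2]-O)@EY).round(4),X[2].round(3))
u,v=proj('scene',[.58,.18,.06]).astype(int)
cv2.imwrite('pics/w1.png',cv2.resize(p[v-75:v+75,u-100:u+100,::-1],None,fx=4,fy=4,interpolation=cv2.INTER_CUBIC))
```

```text
t 16.8 pos [0.6144 0.1813 0.1214] rot [-179.9    0.   100.4] q [16. 17. 12. 85. -0. 96.] F [ 0.1 -0.4 -0.5] op 0.0107 gf 58.8
 turn z -0.02 shift now [0.0022 0.0015 0.0214] shift after turn [0.0022 0.0015 0.0214]
0.96 -0.1116 0.0026 0.036
0.89 0.1103 0.0058 0.036
0.76 -0.056 0.0009 0.034
0.75 -0.0029 0.0005 0.037
0.6 0.0531 0.0035 0.035
```

View pics/w1.png

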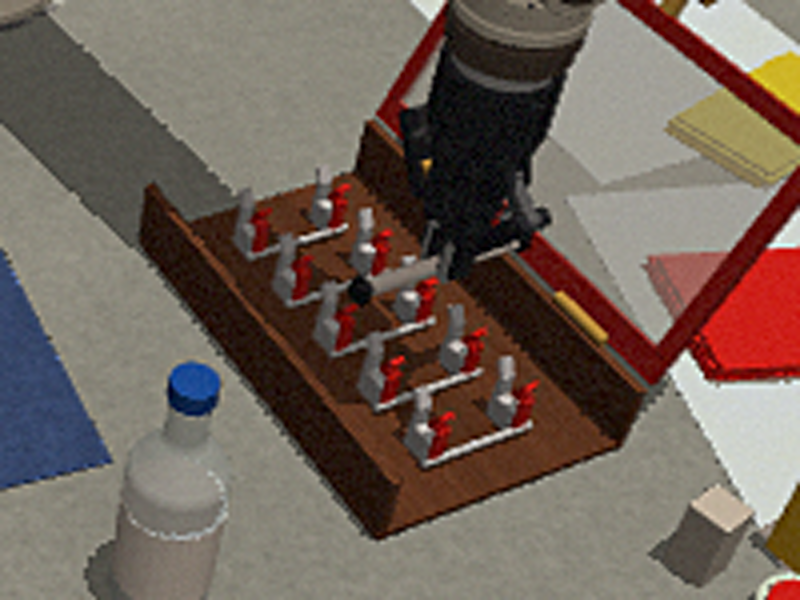

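The white pen hangs level over clip 4 (crop 400,270) and all the clips are visible. I go down.

servo_tool(
  moves=[
    [[0,0,0],[0.002,0.001,0.02],5],
    [[0,0,0],[0,0,0.02],5],
    [[0,0,0],[0,0,0.01],5],
    [[0,0,0],[0,0,0.01],5],
    [[0,0,0],[0,0,0],5],
    [[0,0,0],[0,0,0],5],
  ],
)

```text
time: 17.45
ee_pos: [0.6158, 0.1841, 0.0631]
tcp_rot: [180.0, -0.0, 100.4]
wrist_force: [0.1, -0.1, -0.2]
opening: 0.0104
grasp_force: 58.8
```

servo_tool(
  moves=[
    [[0,0,0],[0,0,0.005],5],
    [[0,0,0],[0,0,0.005],5],
    [[0,0,0],[0,0,0.005],5],
    [[0,0,0],[0,0,0.005],5],
    [[0,0,0],[0,0,0.005],5],
    [[0,0,0],[0,0,0.005],5],
    [[0,0,0],[0,0,0.003],5],
    [[0,0,0],[0,0,0],5],
    [[0,0,0],[0,0,0],5],
  ],
)

```text
time: 18.35
ee_pos: [0.6158, 0.1843, 0.03]
tcp_rot: [180.0, -0.0, 100.5]
wrist_force: [-3.1, 0.1, 6.8]
opening: 0.0106
grasp_force: 59.6
```

```bash
cat > seat.py <<'E'
from h import *
go(cw(.056,0),.03,100.45)
p,d=snap('scene')
for c in cut_out('pen1','scene'):
    P=maskpts('scene',c['mask'],d); q=np.c_[(P[:,:2]-O)@EX,(P[:,:2]-O)@EY,P[:,2]]
    if abs(np.median(q[:,0]))<.16 and abs(np.median(q[:,1]))<.1:
        print('pen in case',q.mean(0).round(4),'y ext',np.percentile(q[:,1],[1,99]).round(3),'z95',np.percentile(q[:,2],95).round(4))
E
python3 seat.py
```

```text
t 18.4 pos [0.6158 0.1843 0.03  ] rot [180.   -0.  100.5] q [17. 18.  3. 75.  0. 96.] F [-3.1  0.1  6.8] op 0.0106 gf 59.6
 turn z 0.01 shift now [-0.0005 -0.0004  0.    ] shift after turn [-0.0005 -0.0004  0.    ]
pen in case [ 0.0569 -0.0535  0.0372] y ext [-0.073 -0.016] z95 0.0453
```

servo_tool(
  moves=[
    [[0,0,0],[0,0,0.002],5],
    [[0,0,0],[0,0,0.002],5],
    [[0,0,0],[0,0,0],5],
    [[0,0,0],[0,0,0],5],
  ],
)

```text
time: 18.85
ee_pos: [0.6159, 0.1844, 0.0296]
tcp_rot: [179.8, -0.0, 100.5]
wrist_force: [-14.4, -3.8, 30.3]
opening: 0.0103
grasp_force: 62.2
```

```bash
python3 seat.py
```

```text
t 18.9 pos [0.6159 0.1844 0.0296] rot [179.8  -0.  100.5] q [17. 18.  3. 75. -0. 96.] F [-14.4  -3.8  30.3] op 0.0103 gf 62.2
 turn z 0.01 shift now [-0.0005 -0.0006 -0.0004] shift after turn [-0.0005 -0.0006 -0.0004]
pen in case [ 0.0588 -0.0521  0.0396] y ext [-0.073 -0.009] z95 0.046
```

A hard stop at 0.030 (30 N for 0.4 mm) means it is home. I release and go for the blue pen.

servo_tool(
  moves=[
    [[0,0,0],[0,0,-0.002],30],
    [[0,0,0],[0,0,0],30],
    [[0,0,0],[0,0,0],30],
    [[0,0,0],[0,0,0],30],
    [[0,0,0],[0,0,-0.02],30],
    [[0,0,0],[0,0,-0.04],30],
    [[0,0,0],[0,0,-0.045],30],
  ],
)

```text
time: 19.65
ee_pos: [0.6147, 0.184, 0.1318]
tcp_rot: [-179.8, 0.0, 100.5]
wrist_force: [1.4, 0.7, 0.8]
opening: 0.0259
grasp_force: 0.0
```

servo_tool(
  moves=[
    [[0,0,0],[-0.0418,-0.0176,0],60],
    [[0,0,0],[-0.0418,-0.0176,0],60],
    [[0,0,0],[-0.0418,-0.0176,0],60],
    [[0,0,0],[-0.0418,-0.0176,0],60],
    [[0,0,0],[-0.0418,-0.0176,0],60],
    [[0,0,0],[-0.0418,-0.0176,0],60],
    [[0,0,0],[-0.0418,-0.0176,0],60],
    [[0,0,0],[-0.0418,-0.0176,0],60],
  ],
)

```text
time: 20.45
ee_pos: [0.5372, -0.1718, 0.1322]
tcp_rot: [-180.0, -0.0, 100.5]
wrist_force: [0.6, -0.2, 0.7]
opening: 0.0516
grasp_force: 0.0
```

servo_tool(
  moves=[
    [[0,0,8.57],[0,0,0],60],
    [[0,0,8.57],[0,0,0],60],
    [[0,0,8.57],[0,0,0],60],
    [[0,0,8.57],[0,0,0],60],
    [[0,0,8.57],[0,0,0],60],
    [[0,0,8.57],[0,0,0],60],
    [[0,0,8.57],[0,0,0],60],
    [[0,0,8.57],[0,0,0],60],
    [[0,0,8.57],[0,0,0],60],
    [[0,0,8.57],[0,0,0],60],
  ],
)

```text
time: 21.45
ee_pos: [0.5379, -0.1701, 0.132]
tcp_rot: [-180.0, 0.0, 14.4]
wrist_force: [-0.4, 0.3, -0.1]
opening: 0.051
grasp_force: 0.0
```

```bash
python3 seat.py
python3 - <<'E'
from h import *
from fit import pens
go((.538,-.17),.005,14.7); pens('top'); pens('scene')
E
```

```text
t 21.4 pos [ 0.5379 -0.1701  0.132 ] rot [-180.     0.    14.4] q [-18.   6.   0.  84.  -0. 148.] F [-0.4  0.3 -0.1] op 0.051 gf 0.0
 turn z -86.04 shift now [ 0.1632 -0.3234  0.102 ] shift after turn [0.3339 0.1405 0.102 ]
pen in case [ 0.0601 -0.013   0.0407] y ext [-0.072  0.065] z95 0.0449
pen in case [0.0663 0.0043 0.0296] y ext [-0.04   0.064] z95 0.0544
t 21.6 pos [ 0.5378 -0.1701  0.1321] rot [-180.     0.    14.6] q [-18.   6.   0.  84.  -0. 148.] F [-0.1 -0.6 -0.5] op 0.0508 gf 0.0
 turn z -0.07 shift now [ 2.000e-04 -1.000e-04  1.271e-01] shift after turn [ 2.000e-04 -1.000e-04  1.271e-01]
top c [ 0.5483 -0.3192] z 0.0188 size [139.  14.] yaw 9.0 rgb [142.  24.  25.] n 253
top c [ 0.6108 -0.5958] z 0.0165 size [ 18. 140.] yaw 150.6 rgb [148.  88.  53.] n 318
top c [ 0.7365 -0.0524] z 0.1989 size [55. 61.] yaw 110.6 rgb [91. 89. 96.] n 878
top c [ 0.5295 -0.2431] z 0.0183 size [120.  11.] yaw 4.6 rgb [18. 78. 35.] n 160
top c [ 0.1847 -0.3095] z 0.0214 size [179.  20.] yaw 52.8 rgb [140.  28.  20.] n 599
top c [0.6163 0.1808] z 0.0447 size [ 16. 140.] yaw 100.8 rgb [137. 132. 124.] n 253
top c [0.5356 0.2748] z 0.2082 size [179. 177.] yaw 24.8 rgb [84. 50. 32.] n 6611
scene c [ 0.1794 -0.3014] z 0.0209 size [179.  41.] yaw 52.6 rgb [159.  23.  19.] n 282
scene c [ 0.6117 -0.599 ] z 0.0151 size [ 24. 139.] yaw 150.9 rgb [202.  94.  17.] n 289
scene c [ 0.5395 -0.1726] z 0.0176 size [140.  16.] yaw 14.8 rgb [19.  44.5 89. ] n 162
scene c [0.6073 0.1792] z 0.0449 size [ 38. 139.] yaw 99.6 rgb [176. 159. 147.] n 133
scene c [ 0.5378 -0.2431] z 0.0178 size [142.  12.] yaw 4.6 rgb [27. 90. 39.] n 150
```

White is seated (top 44.7 mm, yaw 100.8°) and blue is still in place. I descend on blue.

servo_tool(
  moves=[
    [[0,0,0],[0,0.001,0.045],60],
    [[0,0,0],[0,0,0.045],60],
    [[0,0,0],[0,0,0.03],60],
    [[0,0,0],[0,0,0.006],60],
    [[0,0,0],[0,0,0],60],
    [[0,0,0],[0,0,0],60],
    [[0,0,0],[0,0,0],5],
    [[0,0,0],[0,0,0],5],
    [[0,0,0],[0,0,0],5],
    [[0,0,0],[0,0,0],5],
    [[0,0,0],[0,0,0],5],
    [[0,0,0],[0,0,0],5],
  ],
  force=60,
)

```text
time: 22.95
ee_pos: [0.5388, -0.1713, 0.0079]
tcp_rot: [179.9, -0.1, 14.8]
wrist_force: [-0.7, -0.2, 5.7]
opening: 0.0099
grasp_force: 58.7
```

servo_tool(
  moves=[
    [[0,0,0],[0,0,-0.03],5],
    [[0,0,0],[0,0,-0.045],5],
    [[0,0,0],[0,0,-0.045],5],
    [[0,0,-8.57],[0,0,0],5],
    [[0,0,-8.57],[0,0,0],5],
    [[0,0,-8.57],[0,0,0],5],
    [[0,0,-8.57],[0,0,0],5],
    [[0,0,-8.57],[0,0,0],5],
    [[0,0,-8.57],[0,0,0],5],
    [[0,0,-8.57],[0,0,0],5],
    [[0,0,-8.57],[0,0,0],5],
    [[0,0,-8.57],[0,0,0],5],
  ],
)

```text
time: 24.15
ee_pos: [0.5382, -0.1711, 0.1269]
tcp_rot: [180.0, 0.0, 92.2]
wrist_force: [-0.2, 0.3, -0.0]
opening: 0.0102
grasp_force: 58.9
```

servo_tool(
  moves=[
    [[0,0,-8.57],[0,0,0],5],
    [[0,0,0],[0,0,0],5],
    [[0,0,0],[0,0,0],5],
  ],
)

```text
time: 24.45
ee_pos: [0.5382, -0.1711, 0.1268]
tcp_rot: [180.0, 0.0, 100.2]
wrist_force: [-0.3, -0.1, 0.8]
opening: 0.0102
grasp_force: 58.9
```

Run:
```python
from h import *
go(cw(-.0005,0),.10,100.45)
```

```text
t 24.4 pos [ 0.5382 -0.1711  0.1268] rot [180.    0.  100.2] q [-18.   6.  -0.  84.  -0.  62.] F [-0.3 -0.1  0.8] op 0.0102 gf 58.9
 turn z -0.25 shift now [0.3353 0.0825 0.0268] shift after turn [0.335  0.0839 0.0268]
```

servo_tool(
  moves=[
    [[0,0,-0.25],[0.0419,0.0105,0],5],
    [[0,0,0],[0.0419,0.0105,0],5],
    [[0,0,0],[0.0419,0.0105,0],5],
    [[0,0,0],[0.0419,0.0105,0],5],
    [[0,0,0],[0.0419,0.0105,0],5],
    [[0,0,0],[0.0419,0.0105,0],5],
    [[0,0,0],[0.0419,0.0105,0],5],
    [[0,0,0],[0.0419,0.0105,0],5],
    [[0,0,0],[0,0,0.025],5],
    [[0,0,0],[0,0,0.025],5],
    [[0,0,0],[0,0,0],5],
    [[0,0,0],[0,0,0],5],
  ],
)

```text
time: 25.65
ee_pos: [0.5584, 0.1737, 0.0769]
tcp_rot: [-180.0, 0.0, 100.6]
wrist_force: [-0.2, 0.4, 0.4]
opening: 0.01
grasp_force: 58.8
```

```bash
python3 - <<'E'
from h import *
go(cw(-.0005,0),.034,100.45)
E
python3 seat.py | tail -n +3
```

```text
t 25.6 pos [0.5584 0.1737 0.0769] rot [-180.     0.   100.6] q [17. 10. -2. 79.  0. 97.] F [-0.2  0.4  0.4] op 0.01 gf 58.8
 turn z 0.13 shift now [-0.0005  0.0015  0.0429] shift after turn [-0.0005  0.0015  0.0429]
pen in case [-0.0015 -0.0396  0.0792] y ext [-0.074  0.057] z95 0.0874
pen in case [ 0.0587 -0.005   0.0395] y ext [-0.072  0.068] z95 0.0454
```

servo_tool(
  moves=[
    [[0,0,0],[-0.0005,0.0015,0.01],5],
    [[0,0,0],[0,0,0.005],5],
    [[0,0,0],[0,0,0.005],5],
    [[0,0,0],[0,0,0.005],5],
    [[0,0,0],[0,0,0.005],5],
    [[0,0,0],[0,0,0.005],5],
    [[0,0,0],[0,0,0.005],5],
    [[0,0,0],[0,0,0.003],5],
    [[0,0,0],[0,0,0],5],
    [[0,0,0],[0,0,0],5],
  ],
)

```text
time: 26.75
ee_pos: [0.56, 0.1736, 0.0343]
tcp_rot: [180.0, -0.0, 100.7]
wrist_force: [-5.5, -1.3, 9.6]
opening: 0.0101
grasp_force: 59.9
```

```bash
python3 seat.py
```

```text
t 26.8 pos [0.56   0.1736 0.0343] rot [180.   -0.  100.7] q [17. 11. -5. 74. -0. 97.] F [-5.5 -1.3  9.6] op 0.0101 gf 59.9
 turn z 0.26 shift now [-0.0004  0.0564  0.0043] shift after turn [-0.0001  0.0564  0.0043]
pen in case [ 0.0594 -0.009   0.0407] y ext [-0.072  0.065] z95 0.0453
pen in case [ 0.002  -0.035   0.0388] y ext [-0.074  0.063] z95 0.0453
```

servo_tool(
  moves=[
    [[0,0,0],[0,0,0.002],5],
    [[0,0,0],[0,0,0],5],
    [[0,0,0],[0,0,-0.001],30],
    [[0,0,0],[0,0,0],30],
    [[0,0,0],[0,0,0],30],
    [[0,0,0],[0,0,0],30],
    [[0,0,0],[0,0,-0.02],30],
    [[0,0,0],[0,0,-0.04],30],
    [[0,0,0],[0,0,-0.04],30],
  ],
)

```text
time: 27.75
ee_pos: [0.5595, 0.1735, 0.1327]
tcp_rot: [-179.9, 0.0, 100.7]
wrist_force: [0.9, -0.3, -0.3]
opening: 0.0259
grasp_force: 0.0
```

servo_tool(
  moves=[
    [[0,0,0],[-0.045,-0.0107,0],60],
    [[0,0,0],[-0.045,-0.0107,0],60],
    [[0,0,0],[-0.045,-0.0107,0],60],
    [[0,0,0],[-0.045,-0.0107,0],60],
    [[0,0,0],[-0.045,-0.0107,0],60],
    [[0,0,0],[-0.045,-0.0107,0],60],
    [[0,0,0],[-0.045,-0.0107,0],60],
    [[0,0,0],[-0.045,-0.0107,0],60],
    [[0,0,0],[-0.045,-0.0107,0],60],
  ],
)

```text
time: 28.65
ee_pos: [0.5404, -0.2441, 0.1323]
tcp_rot: [180.0, 0.0, 100.7]
wrist_force: [0.4, -0.7, 0.1]
opening: 0.0512
grasp_force: 0.0
```

servo_tool(
  moves=[
    [[0,0,7.98],[0,0,0],60],
    [[0,0,7.98],[0,0,0],60],
    [[0,0,7.98],[0,0,0],60],
    [[0,0,7.98],[0,0,0],60],
    [[0,0,7.98],[0,0,0],60],
    [[0,0,7.98],[0,0,0],60],
    [[0,0,7.98],[0,0,0],60],
    [[0,0,7.98],[0,0,0],60],
    [[0,0,7.98],[0,0,0],60],
    [[0,0,7.98],[0,0,0],60],
    [[0,0,7.98],[0,0,0],60],
    [[0,0,7.98],[0,0,0],60],
  ],
)

```text
time: 29.85
ee_pos: [0.5408, -0.2422, 0.1321]
tcp_rot: [-180.0, 0.0, 4.6]
wrist_force: [-0.1, 0.2, 0.7]
opening: 0.0511
grasp_force: 0.0
```

Run:
```python
from h import *
from fit import pens
pens('top'); pens('scene');go((.5385,-.242),.004,4.8)
```

```text
top c [ 0.6124 -0.5941] z 0.0166 size [ 17. 141.] yaw 150.5 rgb [147.  83.  24.] n 226
top c [ 0.1871 -0.3077] z 0.0212 size [179.  23.] yaw 52.3 rgb [127.   28.5  23. ] n 681
top c [0.6239 0.1807] z 0.0442 size [ 26. 137.] yaw 100.7 rgb [132. 127. 119.] n 262
top c [ 0.5052 -0.3276] z 0.018 size [52. 19.] yaw 5.7 rgb [82. 24. 27.] n 119
top c [0.5622 0.1712] z 0.0446 size [ 15. 143.] yaw 100.5 rgb [ 34.  59. 105.] n 298
scene c [ 0.1756 -0.3034] z 0.0209 size [167.  44.] yaw 53.7 rgb [175.5  24.   19. ] n 220
scene c [ 0.6093 -0.5966] z 0.0151 size [ 23. 145.] yaw 150.5 rgb [204.   95.5  18. ] n 303
scene c [0.6181 0.1814] z 0.0445 size [ 19. 140.] yaw 100.6 rgb [176. 157. 146.] n 149
scene c [ 0.5448 -0.3189] z 0.0174 size [152.  19.] yaw 8.6 rgb [124.5  23.   20. ] n 229
scene c [0.5641 0.1698] z 0.0444 size [ 16. 140.] yaw 100.2 rgb [ 20.  62. 123.] n 126
scene c [ 0.5377 -0.243 ] z 0.0175 size [145.  18.] yaw 4.5 rgb [29. 91. 41.] n 173
t 30.1 pos [ 0.5407 -0.2421  0.1322] rot [-180.     0.     5.2] q [-24.  10.   5.  85.   0. 151.] F [0.4 0.5 0.2] op 0.0515 gf 0.0
 turn z 0.39 shift now [-0.0022 -0.0003  0.1282] shift after turn [-0.0022 -0.0003  0.1282]
```

servo_tool(
  moves=[
    [[0,0,0.4],[-0.002,0,0.045],60],
    [[0,0,0],[0,0,0.045],60],
    [[0,0,0],[0,0,0.03],60],
    [[0,0,0],[0,0,0.008],60],
    [[0,0,0],[0,0,0],60],
    [[0,0,0],[0,0,0],60],
    [[0,0,0],[0,0,0],5],
    [[0,0,0],[0,0,0],5],
    [[0,0,0],[0,0,0],5],
    [[0,0,0],[0,0,0],5],
    [[0,0,0],[0,0,0],5],
    [[0,0,0],[0,0,0],5],
  ],
  force=60,
)

```text
time: 31.25
ee_pos: [0.5395, -0.2427, 0.006]
tcp_rot: [179.9, -0.1, 4.6]
wrist_force: [-0.6, -0.2, 6.3]
opening: 0.0103
grasp_force: 58.7
```

servo_tool(
  moves=[
    [[0,0,0],[0,0,-0.03],5],
    [[0,0,0],[0,0,-0.045],5],
    [[0,0,0],[0,0,-0.045],5],
    [[0,0,-7.98],[0,0,0],5],
    [[0,0,-7.98],[0,0,0],5],
    [[0,0,-7.98],[0,0,0],5],
    [[0,0,-7.98],[0,0,0],5],
    [[0,0,-7.98],[0,0,0],5],
    [[0,0,-7.98],[0,0,0],5],
    [[0,0,-7.98],[0,0,0],5],
    [[0,0,-7.98],[0,0,0],5],
    [[0,0,-7.98],[0,0,0],5],
  ],
)

```text
time: 32.45
ee_pos: [0.5388, -0.2424, 0.1249]
tcp_rot: [180.0, 0.0, 76.7]
wrist_force: [0.4, -0.0, -0.4]
opening: 0.0104
grasp_force: 58.9
```

servo_tool(
  moves=[
    [[0,0,-7.98],[0,0,0],5],
    [[0,0,-7.98],[0,0,0],5],
    [[0,0,-7.98],[0,0,0],5],
    [[0,0,0],[0,0,0],5],
    [[0,0,0],[0,0,0],5],
  ],
)

```text
time: 32.95
ee_pos: [0.5388, -0.2424, 0.1247]
tcp_rot: [180.0, 0.0, 100.1]
wrist_force: [-0.3, 0.5, 0.1]
opening: 0.01
grasp_force: 58.9
```

Run:
```python
from h import *
go(cw(-.0565,0),.10,100.45)
```

```text
t 33.0 pos [ 0.5388 -0.2424  0.1247] rot [180.    0.  100.1] q [-24.  10.   4.  84.  -0.  56.] F [-0.3  0.5  0.1] op 0.01 gf 58.9
 turn z -0.37 shift now [0.4054 0.0375 0.0247] shift after turn [0.4051 0.0402 0.0247]
```

servo_tool(
  moves=[
    [[0,0,-0.35],[0.045,0.0045,0],5],
    [[0,0,0],[0.045,0.0045,0],5],
    [[0,0,0],[0.045,0.0045,0],5],
    [[0,0,0],[0.045,0.0045,0],5],
    [[0,0,0],[0.045,0.0045,0],5],
    [[0,0,0],[0.045,0.0045,0],5],
    [[0,0,0],[0.045,0.0045,0],5],
    [[0,0,0],[0.045,0.0045,0],5],
    [[0,0,0],[0.045,0.0045,0],5],
    [[0,0,0],[0,0,0.025],5],
    [[0,0,0],[0,0,0.02],5],
    [[0,0,0],[0,0,0],5],
  ],
)

```text
time: 34.15
ee_pos: [0.5023, 0.1632, 0.077]
tcp_rot: [-179.8, 0.0, 100.5]
wrist_force: [0.2, -0.2, -0.8]
opening: 0.0105
grasp_force: 58.9
```

```bash
python3 - <<'E'
from h import *
go(cw(-.0565,0),.0325,100.45)
E
python3 seat.py | tail -n +3
```

```text
t 34.1 pos [0.5023 0.1632 0.077 ] rot [-179.8    0.   100.5] q [ 18.   2. -10.  78.  -0.  97.] F [ 0.2 -0.2 -0.8] op 0.0105 gf 58.9
 turn z 0.08 shift now [-0.0003  0.0025  0.0445] shift after turn [-0.0003  0.0025  0.0445]
pen in case [ 0.0575 -0.0095  0.0381] y ext [-0.072  0.065] z95 0.0456
pen in case [-0.0583 -0.0055  0.0814] y ext [-0.073  0.099] z95 0.0911
pen in case [ 0.0034 -0.0157  0.0407] y ext [-0.074  0.063] z95 0.0451
```

servo_tool(
  moves=[
    [[0,0,0],[0,0.0023,0.01],5],
    [[0,0,0],[0,0,0.005],5],
    [[0,0,0],[0,0,0.005],5],
    [[0,0,0],[0,0,0.005],5],
    [[0,0,0],[0,0,0.005],5],
    [[0,0,0],[0,0,0.005],5],
    [[0,0,0],[0,0,0.005],5],
    [[0,0,0],[0,0,0.005],5],
    [[0,0,0],[0,0,0],5],
    [[0,0,0],[0,0,0],5],
  ],
)

```text
time: 35.25
ee_pos: [0.5057, 0.1635, 0.0335]
tcp_rot: [-179.9, 0.0, 100.7]
wrist_force: [0.0, -0.4, -8.8]
opening: 0.01
grasp_force: 58.6
```

```bash
python3 seat.py
```

```text
t 35.2 pos [0.5057 0.1635 0.0335] rot [-179.9    0.   100.7] q [ 18.   3. -13.  73.  -0.  97.] F [ 0.  -0.4 -8.8] op 0.01 gf 58.6
 turn z 0.21 shift now [-0.0004  0.1116  0.0035] shift after turn [1.000e-04 1.116e-01 3.500e-03]
pen in case [ 0.0038 -0.0202  0.041 ] y ext [-0.074  0.061] z95 0.0452
pen in case [ 0.0582 -0.0078  0.0383] y ext [-0.072  0.065] z95 0.0459
```

The jaw is pulling it in. A little more press.

servo_tool(
  moves=[
    [[0,0,0],[0,0,0.0015],5],
    [[0,0,0],[0,0,0.0015],5],
    [[0,0,0],[0,0,0],5],
    [[0,0,0],[0,0,0],5],
  ],
)

```text
time: 35.75
ee_pos: [0.5064, 0.1637, 0.0323]
tcp_rot: [180.0, -0.0, 100.7]
wrist_force: [-4.6, -1.6, 5.4]
opening: 0.0104
grasp_force: 60.0
```

servo_tool(
  moves=[
    [[0,0,0],[0,0,0.002],5],
    [[0,0,0],[0,0,0],5],
    [[0,0,0],[0,0,-0.001],30],
    [[0,0,0],[0,0,0],30],
    [[0,0,0],[0,0,0],30],
    [[0,0,0],[0,0,0],30],
    [[0,0,0],[0,0,-0.02],30],
    [[0,0,0],[0,0,-0.04],30],
    [[0,0,0],[0,0,-0.04],30],
  ],
)

```text
time: 36.65
ee_pos: [0.5057, 0.1634, 0.1309]
tcp_rot: [-179.9, 0.0, 100.7]
wrist_force: [1.5, 0.7, 0.5]
opening: 0.0256
grasp_force: 0.0
```

servo_tool(
  moves=[
    [[0,0,0],[-0.0439,-0.0041,0],60],
    [[0,0,0],[-0.0439,-0.0041,0],60],
    [[0,0,0],[-0.0439,-0.0041,0],60],
    [[0,0,0],[-0.0439,-0.0041,0],60],
    [[0,0,0],[-0.0439,-0.0041,0],60],
    [[0,0,0],[-0.0439,-0.0041,0],60],
    [[0,0,0],[-0.0439,-0.0041,0],60],
    [[0,0,0],[-0.0439,-0.0041,0],60],
    [[0,0,0],[-0.0439,-0.0041,0],60],
    [[0,0,0],[-0.0439,-0.0041,0],60],
    [[0,0,0],[-0.0439,-0.0041,0],60],
  ],
)

```text
time: 37.75
ee_pos: [0.5511, -0.3212, 0.1302]
tcp_rot: [180.0, -0.0, 100.6]
wrist_force: [-0.1, 0.4, 1.1]
opening: 0.0512
grasp_force: 0.0
```

servo_tool(
  moves=[
    [[0,0,8.33],[0,0,0],60],
    [[0,0,8.33],[0,0,0],60],
    [[0,0,8.33],[0,0,0],60],
    [[0,0,8.33],[0,0,0],60],
    [[0,0,8.33],[0,0,0],60],
    [[0,0,8.33],[0,0,0],60],
    [[0,0,8.33],[0,0,0],60],
    [[0,0,8.33],[0,0,0],60],
    [[0,0,8.33],[0,0,0],60],
    [[0,0,8.33],[0,0,0],60],
    [[0,0,8.33],[0,0,0],60],
  ],
)

```text
time: 38.85
ee_pos: [0.5512, -0.3193, 0.1301]
tcp_rot: [-180.0, 0.0, 8.7]
wrist_force: [0.5, -0.2, -0.7]
opening: 0.0514
grasp_force: 0.0
```

Run:
```python
from h import *
from fit import pens
pens('top'); pens('scene');go((.5495,-.3185),.004,9)
```

```text
top c [ 0.1713 -0.3272] z 0.0219 size [164.  23.] yaw 53.0 rgb [127.  27.  21.] n 581
top c [0.6203 0.1869] z 0.0443 size [ 30. 149.] yaw 101.0 rgb [126. 121. 111.] n 299
top c [0.5086 0.1612] z 0.0443 size [ 14. 136.] yaw 100.7 rgb [ 31. 107.  44.] n 256
top c [0.5652 0.1758] z 0.0442 size [ 32. 152.] yaw 99.9 rgb [ 35.5  58.  100. ] n 338
scene c [ 0.6109 -0.5984] z 0.0148 size [ 23. 140.] yaw 150.7 rgb [208.  96.  19.] n 299
scene c [ 0.1481 -0.3639] z 0.0207 size [55. 19.] yaw 53.4 rgb [107.   17.5  15. ] n 76
scene c [ 0.5488 -0.3179] z 0.0177 size [146.  17.] yaw 9.0 rgb [127.  21.  18.] n 215
scene c [0.5518 0.1658] z 0.0444 size [ 43. 138.] yaw 99.3 rgb [ 22.  60. 124.] n 127
scene c [0.5105 0.1573] z 0.0436 size [ 12. 133.] yaw 100.2 rgb [ 37.5 142.   60. ] n 93
scene c [0.6205 0.1825] z 0.0446 size [ 15. 141.] yaw 100.6 rgb [178. 160. 149.] n 135
t 39.0 pos [ 0.5512 -0.3193  0.1302] rot [-180.     0.     9.3] q [-30.  16.  12.  86.  -0. 141.] F [0.1 0.8 0.2] op 0.0509 gf 0.0
 turn z 0.27 shift now [-0.0015 -0.0011  0.1262] shift after turn [-0.0016 -0.0011  0.1262]
```

Red is where expected, and the three seated pens read at the right height. I grasp red.

servo_tool(
  moves=[
    [[0,0,0],[-0.001,-0.0007,0.045],60],
    [[0,0,0],[0,0,0.045],60],
    [[0,0,0],[0,0,0.03],60],
    [[0,0,0],[0,0,0.006],60],
    [[0,0,0],[0,0,0],60],
    [[0,0,0],[0,0,0],60],
    [[0,0,0],[0,0,0],5],
    [[0,0,0],[0,0,0],5],
    [[0,0,0],[0,0,0],5],
    [[0,0,0],[0,0,0],5],
    [[0,0,0],[0,0,0],5],
    [[0,0,0],[0,0,0],5],
  ],
  force=60,
)

```text
time: 40.25
ee_pos: [0.5508, -0.3192, 0.006]
tcp_rot: [179.9, -0.1, 9.0]
wrist_force: [-0.1, -0.9, 6.0]
opening: 0.0103
grasp_force: 58.8
```

servo_tool(
  moves=[
    [[0,0,0],[0,0,-0.03],5],
    [[0,0,0],[0,0,-0.045],5],
    [[0,0,0],[0,0,-0.045],5],
    [[0,0,-8.33],[0,0,0],5],
    [[0,0,-8.33],[0,0,0],5],
    [[0,0,-8.33],[0,0,0],5],
    [[0,0,-8.33],[0,0,0],5],
    [[0,0,-8.33],[0,0,0],5],
    [[0,0,-8.33],[0,0,0],5],
    [[0,0,-8.33],[0,0,0],5],
    [[0,0,-8.33],[0,0,0],5],
    [[0,0,-8.33],[0,0,0],5],
  ],
)

```text
time: 41.45
ee_pos: [0.5501, -0.3188, 0.1247]
tcp_rot: [180.0, 0.0, 84.4]
wrist_force: [0.5, 0.3, 0.0]
opening: 0.01
grasp_force: 58.8
```

servo_tool(
  moves=[
    [[0,0,-8.33],[0,0,0],5],
    [[0,0,-8.33],[0,0,0],5],
    [[0,0,0],[0,0,0],5],
    [[0,0,0],[0,0,0],5],
  ],
)

```text
time: 41.85
ee_pos: [0.5501, -0.3188, 0.1247]
tcp_rot: [180.0, 0.0, 100.4]
wrist_force: [0.1, 1.2, -1.1]
opening: 0.0104
grasp_force: 58.8
```

Run:
```python
from h import *
go(cw(-.1125,0),.10,100.45)
```

```text
t 41.9 pos [ 0.5501 -0.3188  0.1247] rot [180.    0.  100.4] q [-30.  16.  11.  85.  -0.  49.] F [ 0.1  1.2 -1.1] op 0.0104 gf 58.8
 turn z -0.04 shift now [ 0.4823 -0.0134  0.0247] shift after turn [ 0.4823 -0.0131  0.0247]
```

servo_tool(
  moves=[
    [[0,0,0],[0.0438,-0.0011,0],5],
    [[0,0,0],[0.0438,-0.0011,0],5],
    [[0,0,0],[0.0438,-0.0011,0],5],
    [[0,0,0],[0.0438,-0.0011,0],5],
    [[0,0,0],[0.0438,-0.0011,0],5],
    [[0,0,0],[0.0438,-0.0011,0],5],
    [[0,0,0],[0.0438,-0.0011,0],5],
    [[0,0,0],[0.0438,-0.0011,0],5],
    [[0,0,0],[0.0438,-0.0011,0],5],
    [[0,0,0],[0.0438,-0.0011,0],5],
    [[0,0,0],[0.0438,-0.0011,0],5],
  ],
)

```text
time: 42.95
ee_pos: [0.4485, 0.1541, 0.1249]
tcp_rot: [179.9, -0.0, 100.4]
wrist_force: [0.6, 0.2, -0.3]
opening: 0.0101
grasp_force: 58.8
```

servo_tool(
  moves=[
    [[0,0,0],[0,0,0.025],5],
    [[0,0,0],[0,0,0.02],5],
    [[0,0,0],[0,0,0],5],
    [[0,0,0],[0,0,0],5],
  ],
)

```text
time: 43.35
ee_pos: [0.4491, 0.1524, 0.08]
tcp_rot: [-180.0, -0.0, 100.5]
wrist_force: [-0.1, 0.5, 0.4]
opening: 0.0103
grasp_force: 58.8
```

```bash
python3 - <<'E'
from h import *
go(cw(-.1125,0),.0325,100.45)
E
python3 seat.py | tail -n +3
```

```text
t 43.4 pos [0.4491 0.1524 0.08  ] rot [-180.    -0.   100.5] q [ 19.  -6. -17.  78.   0.  98.] F [-0.1  0.5  0.4] op 0.0103 gf 58.8
 turn z 0.08 shift now [0.0007 0.0008 0.0475] shift after turn [0.0007 0.0008 0.0475]
pen in case [ 0.0578 -0.0043  0.0383] y ext [-0.071  0.094] z95 0.0458
pen in case [-0.0506 -0.0048  0.0414] y ext [-0.074  0.066] z95 0.0456
pen in case [ 0.0018 -0.0087  0.0388] y ext [-0.074  0.067] z95 0.0455
pen in case [-0.1096 -0.0151  0.0878] y ext [-0.076  0.06 ] z95 0.0925
```

servo_tool(
  moves=[
    [[0,0,0],[0.0007,0.001,0.01],5],
    [[0,0,0],[0,0,0.005],5],
    [[0,0,0],[0,0,0.005],5],
    [[0,0,0],[0,0,0.005],5],
    [[0,0,0],[0,0,0.005],5],
    [[0,0,0],[0,0,0.005],5],
    [[0,0,0],[0,0,0.005],5],
    [[0,0,0],[0,0,0.005],5],
    [[0,0,0],[0,0,0.003],5],
    [[0,0,0],[0,0,0],5],
    [[0,0,0],[0,0,0],5],
  ],
)

```text
time: 44.55
ee_pos: [0.4496, 0.1533, 0.0322]
tcp_rot: [-180.0, 0.0, 100.7]
wrist_force: [-8.4, -2.9, 11.9]
opening: 0.0101
grasp_force: 60.5
```

servo_tool(
  moves=[
    [[0,0,0],[0,0,0.0015],5],
    [[0,0,0],[0,0,0],5],
    [[0,0,0],[0,0,-0.001],30],
    [[0,0,0],[0,0,0],30],
    [[0,0,0],[0,0,0],30],
    [[0,0,0],[0,0,0],30],
    [[0,0,0],[0,0,-0.02],30],
    [[0,0,0],[0,0,-0.04],30],
    [[0,0,0],[0,0,-0.045],30],
    [[0,0,0],[0,0,-0.045],30],
  ],
)

```text
time: 45.55
ee_pos: [0.4496, 0.1532, 0.1822]
tcp_rot: [-180.0, 0.0, 100.7]
wrist_force: [0.6, 0.6, -0.1]
opening: 0.0254
grasp_force: 0.0
```

servo_tool(
  moves=[
    [[0,0,0],[-0.045,0,-0.01],40],
    [[0,0,0],[-0.045,0,-0.01],40],
    [[0,0,0],[-0.045,0,-0.01],40],
    [[0,0,0],[-0.045,0,-0.01],40],
    [[0,0,0],[-0.045,0,-0.01],40],
    [[0,0,0],[-0.045,0,-0.01],40],
    [[0,0,0],[-0.045,0,0],40],
    [[0,0,0],[-0.045,0,0],40],
  ],
)

```text
time: 46.35
ee_pos: [0.5168, -0.2025, 0.2411]
tcp_rot: [180.0, 0.0, 100.6]
wrist_force: [0.5, 1.4, 0.4]
opening: 0.0341
grasp_force: 0.0
```

Run:
```python
from h import *
from fit import pens
from cov import ctop
ctop(); pens('top'); pens('scene'); go((0.5268,.3473),.38,100.45)
p,_=snap('top'); q,_=snap('scene')
u,v=proj('top',[.56,.17,.04]).astype(int); a=cv2.resize(p[v-55:v+55,u-60:u+60],None,fx=3.3,fy=3.3,interpolation=cv2.INTER_CUBIC)
u,v=proj('scene',[.56,.17,.04]).astype(int); b=cv2.resize(q[v-55:v+55,u-60:u+60],None,fx=3.3,fy=3.3,interpolation=cv2.INTER_CUBIC)
cv2.imwrite('pics/all.png',np.hstack([a,b])[:,:,::-1])
```

```text
cover ang 2.027 5339
top c [ 0.1856 -0.309 ] z 0.0219 size [180.  19.] yaw 53.0 rgb [141.  25.  17.] n 542
top c [0.5093 0.164 ] z 0.0449 size [ 30. 150.] yaw 100.5 rgb [ 35. 100.  44.] n 347
top c [0.4564 0.1513] z 0.0442 size [ 24. 143.] yaw 101.0 rgb [135.  27.  19.] n 316
top c [0.6221 0.182 ] z 0.0444 size [ 31. 140.] yaw 100.3 rgb [124. 118. 109.] n 329
top c [0.5621 0.1695] z 0.0442 size [ 14. 140.] yaw 100.6 rgb [ 31.   60.  109.5] n 241
top c [ 0.6132 -0.5971] z 0.0162 size [ 20. 144.] yaw 150.7 rgb [144.  88.  56.] n 336
top c [0.5252 0.3287] z 0.2382 size [180. 107.] yaw 10.6 rgb [99. 86. 77.] n 5448
scene c [ 0.1795 -0.3003] z 0.0207 size [179.  45.] yaw 51.6 rgb [146.  23.  19.] n 311
scene c [ 0.6136 -0.594 ] z 0.0151 size [ 13. 142.] yaw 151.0 rgb [204.   94.5  14.5] n 211
scene c [0.4968 0.1576] z 0.0447 size [ 44. 141.] yaw 99.8 rgb [ 34. 103.  48.] n 154
scene c [0.4389 0.1441] z 0.0447 size [ 48. 140.] yaw 104.1 rgb [149.5  25.5  21. ] n 139
scene c [0.6062 0.1845] z 0.0444 size [ 41. 149.] yaw 100.4 rgb [151.5 135.5 126.5] n 176
scene c [0.5647 0.1724] z 0.0447 size [ 20. 145.] yaw 100.1 rgb [ 21.  57. 117.] n 135
t 46.6 pos [ 0.5164 -0.1997  0.2409] rot [-180.    -0.   100.7] q [-21.   6.  12.  96.   0.  58.] F [0.1 0.1 0.5] op 0.034 gf 0.0
 turn z 0.23 shift now [ 0.5356  0.1116 -0.1391] shift after turn [ 0.5361  0.1094 -0.1391]
```

View pics/all.png

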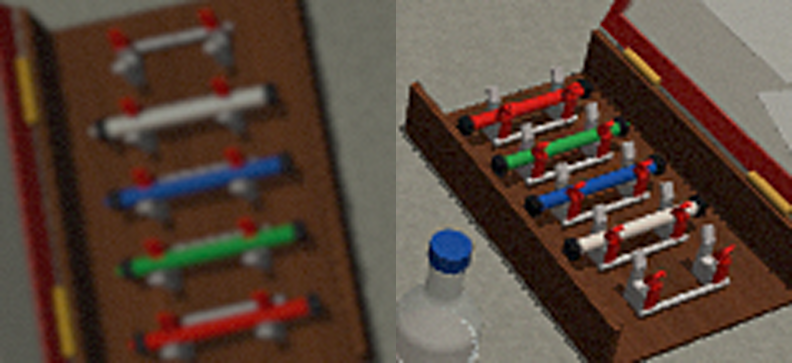

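All four pens lie in clips 1–4 with the jaws over them, at equal height and square. The cover is at 2.0 rad. I go back above the handle.

servo_tool(
  moves=[
    [[0,0,0.2],[0,0,-0.04],70],
    [[0,0,0],[0,0,-0.04],70],
    [[0,0,0],[0,0,-0.04],70],
    [[0,0,0],[0.0435,0.0085,0],75],
    [[0,0,0],[0.0435,0.0085,0],75],
    [[0,0,0],[0.0435,0.0085,0],75],
    [[0,0,0],[0.0435,0.0085,0],75],
    [[0,0,0],[0.0435,0.0085,0],75],
    [[0,0,0],[0.0435,0.0085,0],75],
    [[0,0,0],[0.0435,0.0085,0],75],
  ],
  force=40,
)

```text
time: 47.75
ee_pos: [0.5188, 0.1126, 0.3616]
tcp_rot: [179.9, -0.0, 100.6]
wrist_force: [0.9, -0.0, -0.1]
opening: 0.0639
grasp_force: 0.0
```

servo_tool(
  moves=[
    [[0,0,0],[0.0435,0.0085,0],75],
    [[0,0,0],[0.0435,0.0085,0],75],
    [[0,0,0],[0.0435,0.0085,0],75],
    [[0,0,0],[0.0435,0.0085,0],75],
    [[0,0,0],[0.0435,0.0085,0],75],
    [[0,0,0],[0.0435,0.0085,0],75],
    [[0,0,0],[0,0,0],75],
    [[0,0,0],[0,0,0],75],
    [[0,0,0],[0,0,0],75],
  ],
)

```text
time: 48.65
ee_pos: [0.522, 0.3756, 0.3617]
tcp_rot: [180.0, -0.0, 100.5]
wrist_force: [0.6, -0.2, 0.5]
opening: 0.0641
grasp_force: 0.0
```

Run:
```python
from h import *
go(cw(-.0004,.2055),.252,100.45)
snap('scene')
for r in mark_of('cover_handle','scene')[:2]: 
    X=toW('scene',r['xyz']); print(r['score'],X,(X[:2]-O)@EX,(X[:2]-O)@EY)
```

```text
t 48.6 pos [0.522  0.3756 0.3617] rot [180.   -0.  100.5] q [ 36.  27.  53. 116.  -0. 115.] F [ 0.6 -0.2  0.5] op 0.0641 gf 0.0
 turn z 0.04 shift now [-1.000e-04  8.000e-04  1.097e-01] shift after turn [-1.000e-04  8.000e-04  1.097e-01]
0.88 [0.52078829 0.37671485 0.25957833] -0.0021142470553452077 0.2069305645272469
```

The handle mark agrees (case y 0.207, z 0.26). I descend and pinch, then compute the closing arc.

servo_tool(
  moves=[
    [[0,0,0],[0,0.001,0.04],75],
    [[0,0,0],[0,0,0.04],75],
    [[0,0,0],[0,0,0.028],75],
    [[0,0,0],[0,0,0],75],
    [[0,0,0],[0,0,0],75],
    [[0,0,0],[0,0,0],75],
    [[0,0,0],[0,0,0],30],
    [[0,0,0],[0,0,0],30],
    [[0,0,0],[0,0,0],30],
    [[0,0,0],[0,0,0],30],
    [[0,0,0],[0,0,0],30],
  ],
  force=40,
)

```text
time: 49.85
ee_pos: [0.5224, 0.3759, 0.2552]
tcp_rot: [-180.0, -0.1, 100.5]
wrist_force: [-7.8, -3.3, 9.5]
opening: 0.0389
grasp_force: 41.2
```

Run:
```python
from h import *
go(cw(-.0004,.2055),.252,100.45)
r0=np.array([-.222,.010]); th=np.linspace(2.0,0.03,20)
p=np.array([[r0[0]*np.cos(t)+r0[1]*np.sin(t),-r0[0]*np.sin(t)+r0[1]*np.cos(t)] for t in th])
print(np.c_[np.diff(p[:,0]),-np.diff(p[:,1])].round(4).tolist())
```

```text
t 49.9 pos [0.5224 0.3759 0.2552] rot [-1.800e+02 -1.000e-01  1.005e+02] q [ 36.  19.  30. 100.   0. 115.] F [-7.8 -3.3  9.5] op 0.0389 gf 41.2
 turn z 0.04 shift now [-0.0004  0.0002  0.0032] shift after turn [-0.0004  0.0002  0.0032]
[[-0.021, -0.0094], [-0.0219, -0.0072], [-0.0225, -0.0049], [-0.0229, -0.0026], [-0.023, -0.0002], [-0.0229, 0.0022], [-0.0226, 0.0046], [-0.022, 0.0069], [-0.0211, 0.0091], [-0.0201, 0.0113], [-0.0188, 0.0133], [-0.0173, 0.0152], [-0.0157, 0.0169], [-0.0139, 0.0184], [-0.0119, 0.0197], [-0.0098, 0.0209], [-0.0076, 0.0218], [-0.0053, 0.0224], [-0.0029, 0.0228]]
```

servo_tool(
  moves=[
    [[0,0,0],[-0.021,0,-0.0094],30],
    [[0,0,0],[-0.0219,0,-0.0072],30],
    [[0,0,0],[-0.0225,0,-0.0049],30],
    [[0,0,0],[-0.0229,0,-0.0026],30],
    [[0,0,0],[-0.023,0,-0.0002],30],
    [[0,0,0],[-0.0229,0,0.0022],30],
    [[0,0,0],[-0.0226,0,0.0046],30],
    [[0,0,0],[-0.022,0,0.0069],30],
    [[0,0,0],[-0.0211,0,0.0091],30],
    [[0,0,0],[-0.0201,0,0.0113],30],
  ],
)

```text
time: 50.85
ee_pos: [0.5628, 0.1582, 0.245]
tcp_rot: [180.0, 0.0, 100.5]
wrist_force: [-6.6, -3.1, 5.8]
opening: 0.0384
grasp_force: 39.6
```

servo_tool(
  moves=[
    [[0,0,0],[-0.0188,0,0.0133],30],
    [[0,0,0],[-0.0173,0,0.0152],30],
    [[0,0,0],[-0.0157,0,0.0169],30],
    [[0,0,0],[-0.0139,0,0.0184],30],
    [[0,0,0],[-0.0119,0,0.0197],30],
    [[0,0,0],[-0.0098,0,0.0209],30],
    [[0,0,0],[-0.0076,0,0.0218],30],
    [[0,0,0],[-0.0053,0,0.0224],30],
    [[0,0,0],[-0.002,0,0.019],30],
    [[0,0,0],[0,0,0],30],
    [[0,0,0],[0,0,0],30],
  ],
)

```text
time: 51.95
ee_pos: [0.5816, 0.0562, 0.0755]
tcp_rot: [-179.9, 0.3, 100.3]
wrist_force: [-4.1, -15.1, 2.1]
opening: 0.0381
grasp_force: 58.6
```

servo_tool(
  moves=[
    [[0,0,0],[0,0,0],75],
    [[0,0,0],[0,0,0],75],
    [[0,0,0],[0,0,0],75],
    [[0,0,0],[0,0,0],75],
    [[0,0,0],[0,0,-0.03],75],
    [[0,0,0],[0,0,-0.04],75],
    [[0,0,0],[-0.04,0,-0.04],75],
    [[0,0,0],[-0.045,0,-0.02],75],
    [[0,0,0],[-0.045,0,0],75],
    [[0,0,0],[-0.045,0,0],75],
    [[0,0,0],[-0.045,0,0],75],
    [[0,0,0],[0,0,0],75],
  ],
)

```text
time: 53.15
ee_pos: [0.6214, -0.1575, 0.2001]
tcp_rot: [-180.0, 0.0, 100.2]
wrist_force: [0.5, 0.3, 0.4]
opening: 0.064
grasp_force: 0.0
```

servo_tool(
  moves=[
    [[0,0,0],[0,0,0],75],
    [[0,0,0],[0,0,0],75],
    [[0,0,0],[0,0,0],75],
    [[0,0,0],[0,0,0],75],
    [[0,0,0],[0,0,0],75],
    [[0,0,0],[0,0,0],75],
    [[0,0,0],[0,0,0],75],
    [[0,0,0],[0,0,0],75],
    [[0,0,0],[0,0,0],75],
    [[0,0,0],[0,0,0],75],
  ],
)

```text
time: 54.15
ee_pos: [0.6211, -0.1528, 0.201]
tcp_rot: [-180.0, -0.0, 100.5]
wrist_force: [0.4, -0.3, -0.1]
opening: 0.0638
grasp_force: 0.0
```

Run:
```python
from fit import *
for i in range(2): caserect('top'); 
caserect('scene')
for r in mark_of('cover_handle','scene')[:1]: print(toW('scene',r['xyz']))
snap('scene','end.png'); go((0,0),0,100)
```

```text
top cover_handle ((562.9154052734375, 165.12477111816406), (322.4776916503906, 229.7439727783203), 10.29853630065918) 10302
top cover_handle ((562.5225219726562, 167.1106414794922), (322.06341552734375, 234.24758911132812), 10.514978408813477) 10683
top case ((562.5225219726562, 167.1106414794922), (322.06341552734375, 234.24758911132812), 10.514978408813477) 10688
top red ((559.698486328125, 178.73150634765625), (320.95526123046875, 197.04916381835938), 10.346487045288086) 2010 0.07168003587894722
top handle [0.58012425 0.06644098 0.07592057] [0.57896188 0.06415317 0.07725297] [0.55432002 0.050548   0.0464305 ] [0.6007507  0.08826646 0.08716566] 154
top case ((563.4205322265625, 166.7896270751953), (322.681640625, 233.34793090820312), 10.575846672058105) 10610
top red ((559.4923706054688, 178.315673828125), (318.8869323730469, 196.62525939941406), 10.289617538452148) 2009 0.07177210855502285
top handle [0.57989368 0.06660272 0.07573074] [0.57875278 0.06482567 0.07733718] [0.54919897 0.0506125  0.04071041] [0.60618503 0.08803589 0.08457741] 154
scene cover_handle ((560.240478515625, 
[... 180 characters left out ...]
3125), 10.604154586791992) 5962
scene case ((561.4104614257812, 165.8123016357422), (324.0733642578125, 233.23707580566406), 10.388096809387207) 5939
scene red ((558.3850708007812, 176.38499450683594), (326.21209716796875, 207.4624786376953), 10.38809871673584) 1440 0.0721340569668827
scene handle [0.58273781 0.06522882 0.07464439] [0.58142949 0.06204663 0.07665368] [0.54958363 0.04932275 0.04094521] [0.61318327 0.09116951 0.08374793] 112
[0.5776141  0.05854284 0.07118065]
t 54.7 pos [ 0.6211 -0.1528  0.201 ] rot [180.   -0.  100.5] q [-14.  17.  21.  94.   0.  66.] F [ 0.8  0.6 -0.2] op 0.0641 gf 0.0
 turn z 0.46 shift now [ 0.263  -0.5831  0.201 ] shift after turn [ 0.2584 -0.5852  0.201 ]
```

View pics/end.png

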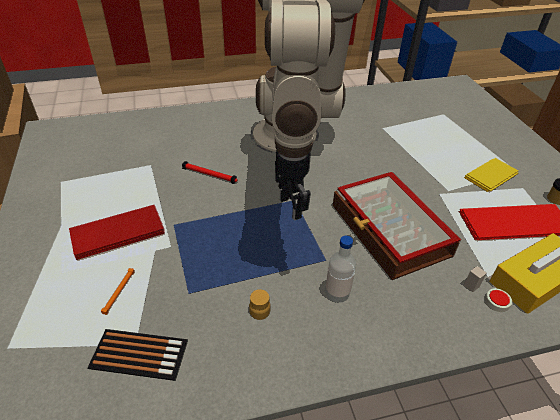

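The cover is shut (same height as at the start). The pens show inside under the pane at (395,215), the bottle (341,275) and pot (260,304) are where they were, and the arm touches nothing.

```bash
python3 -c "
from workcell import *
print(job_done())"
```

```text
the job is handed in; nothing more can be done
None
```

The job is handed in after about 55 s: all four pens on the mat (white, blue, green and small red) are seated in clips 1–4, the cover is shut, and the bottle and gold pot look undisturbed; no verdict came back from the judge.

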